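# Load the skate-wheel bed from the flap dispenser

## Task

First clear the wheel bed: put each worn black roller that lies on it in the yellow crate. Then reach through the spring flap of the green dispenser, take out all the steel rods one after another and lay each gently, not dropped, in a valley of its own on the wheel bed, square across the wheels, centred from side to side and lying still. Last, lay the keeper bar over them, flat and centred in the slots of the two end posts; do not shift the other things on the bench.

Things in the scene. Friction and masses are not known exactly. Their poses are not given: they have to be found in the camera images.
- dispenser: green steel gravity dispenser, fixed, 124 (x) x 159 (y) x 91 mm high; origin on the table under the pick spot, x back along the queue, y along the rods. Rods queue on a ramp that falls 10 degrees to the front and ends at a low stop at the pick spot. When the foremost is lifted out the next rolls into its place. Centres 22 mm apart
- pick (a point): centre of the foremost rod at the pick spot, 40 mm above the table; axes as the dispenser. Ramp and stop are 40 mm wide, so a rod overhangs by 10 mm at each end and can be taken by its end faces: beyond each end there are 46 mm of empty space (at x from -35 to +20 mm), down to 6 mm above the table
- flap (a joint): angle of the clear flap (50 x 146 x 2 mm, steel edge) that shuts the opening: 0 shut and level, up to 1.25 as its free edge is pushed down into the dispenser. Hinged along y at the opening's front, free edge to the back. A weak spring (1 to 5 N on the fingertips) shuts it: descending fingers push it down, it leans on their front and shuts as they leave
- flap_edge (a point): middle of the flap's free edge; at 1.25 rad it hangs 48 mm below the hinge, in front of the foremost rod and 2 mm above the rod's axis
- bed: skate-wheel bed, fixed: blue frame, 276 x 90 x 8 mm foot plate; origin on the table under its middle, x along the bed, y along the axles. Six free-turning axles at x = -95, -57, -19, 19, 57, 95 mm, 45 mm above the table, each with two 20 mm steel wheels (y = +-14 mm), leave five valleys. Frame 44 mm wide, rails 40 mm high: a centred 60 mm rod overhangs it by 8 mm at each side
- rest (a point): where the keeper's origin belongs: bed middle, 68 mm above the table; axes as the bed. At each end of the bed (x = +-118 mm) a post has an open-topped slot for the keeper, 32 mm wide in y, floor 68 mm and sides 82 mm above the table
- keeper: keeper bar, loose: flat steel bar 264 (x) x 24 (y) x 8 mm, 400 g, with a black block handle 50 (x) x 18 (y) mm on its middle, 34 mm above the bar (42 mm overall); origin at the centre of its underside, x along the bar. Starts flat on the table; belongs flat in the slots of the bed's two end posts, over the rods, either way round
- crate: yellow open crate, fixed, 260 (x) x 160 (y) x 70 mm high, walls and floor 5 mm; origin at the centre of its underside
- wrench: bystander: open-ended wrench lying on the table
- screwdriver: bystander: screwdriver lying on the table
- tin: bystander: plain steel tin, 60 mm in diameter, 75 mm high
- coupling: bystander: dark iron flanged coupling, 84 mm in diameter, 45 mm high
- collar: bystander: dark iron ring, 90 mm in diameter, 22 mm high
- gauge_block: bystander: steel block 80 x 50 x 35 mm
- opening (a point): middle of the flap's opening in the dispenser's top, 90 mm above the table, at dispenser x = -5 mm; the opening runs from x = -35 to +24 mm and y = -76 to +76 mm; behind it lies the fixed clear cover, 91 mm high
- old_roller1: worn black plastic roller, solid, 42 mm in diameter, 56 mm long, 120 g; origin at its centre, y along its axis. Starts in the bed's valley at bed x = -38 or +38 mm, its axis 69.5 mm above the table and along the bed's y; old_roller2 may be absent
- old_roller2: worn black plastic roller, solid, 42 mm in diameter, 56 mm long, 120 g; origin at its centre, y along its axis. Starts in the bed's valley at bed x = -38 or +38 mm, its axis 69.5 mm above the table and along the bed's y; old_roller2 may be absent
- valley (a point): centre of a rod properly seated in the bed's middle valley, 53.9 mm above the table; axes as the bed. The other four valleys lie at 38 and 76 mm to either side along the bed's x
- rod1: plain steel rod, a cylinder 22 mm in diameter and 60 mm long, about 180 g; origin at its centre, y along its axis. Starts lying in the dispenser with its axis along the dispenser's y. rod1 starts foremost, the others behind it in order; rod4 may be absent
- rod2: plain steel rod, a cylinder 22 mm in diameter and 60 mm long, about 180 g; origin at its centre, y along its axis. Starts lying in the dispenser with its axis along the dispenser's y. rod1 starts foremost, the others behind it in order; rod4 may be absent
- rod3: plain steel rod, a cylinder 22 mm in diameter and 60 mm long, about 180 g; origin at its centre, y along its axis. Starts lying in the dispenser with its axis along the dispenser's y. rod1 starts foremost, the others behind it in order; rod4 may be absent
- rod4: plain steel rod, a cylinder 22 mm in diameter and 60 mm long, about 180 g; origin at its centre, y along its axis. Starts lying in the dispenser with its axis along the dispenser's y. rod1 starts foremost, the others behind it in order; rod4 may be absent

How it is judged (in metres and radians):
On the way, in this order (a step that is already met when the one before it is completed fails the run):
1. every black roller lies in the crate, released (x of old_roller1 in the frame of crate between -0.125 and 0.125 m and y of old_roller1 in the frame of crate between -0.075 and 0.075 m and z of each of old_roller1, old_roller2 in the frame of crate below 0.05 m and contact force between the fingers and old_roller1 below 0.3 N and x of old_roller2 in the frame of crate between -0.125 and 0.125 m and y of old_roller2 in the frame of crate between -0.075 and 0.075 m and contact force between the fingers and old_roller2 below 0.3 N), for 0.2 s.
2. every rod lies still in a valley of the bed, released (x of rod1 in the frame of bed between -0.085 and 0.085 m and y of rod1 in the frame of bed between -0.01 and 0.01 m and z of rod1 in the frame of bed between 0.0499 and 0.0579 m and angle between the y axis of each of rod1, rod2, rod3, rod4 and the y axis of bed, either way round below 0.12 rad and linear speed of each of rod1, rod2, rod3, rod4 below 0.03 m/s and contact force between the fingers and rod1 below 0.3 N and x of rod2 in the frame of bed between -0.085 and 0.085 m and y of rod2 in the frame of bed between -0.01 and 0.01 m and z of rod2 in the frame of bed between 0.0499 and 0.0579 m and contact force between the fingers and rod2 below 0.3 N and x of rod3 in the frame of bed between -0.085 and 0.085 m and y of rod3 in the frame of bed between -0.01 and 0.01 m and z of rod3 in the frame of bed between 0.0499 and 0.0579 m and contact force between the fingers and rod3 below 0.3 N and x of rod4 in the frame of bed between -0.085 and 0.085 m and y of rod4 in the frame of bed between -0.01 and 0.01 m and z of rod4 in the frame of bed between 0.0499 and 0.0579 m and contact force between the fingers and rod4 below 0.3 N), for 0.3 s.
3. the keeper lies in the slots of both end posts, released (x of keeper in the frame of bed between -0.025 and 0.025 m and y of keeper in the frame of bed between -0.008 and 0.008 m and z of keeper in the frame of bed between 0.064 and 0.072 m and angle between keeper's own z axis and vertical below 0.06 rad and angle between the x axis of keeper and the x axis of bed, either way round below 0.08 rad and linear speed of keeper below 0.03 m/s and contact force between the fingers and keeper below 0.3 N), for 0.3 s.
At the end, for the whole second after the job is handed in: Black rollers in the crate; each rod present at rest in a valley of the bed (height within 4 mm, centred within 10 mm, axis within 0.12 rad); keeper at rest flat in both slots (within 25 mm along, 8 mm across, 4 mm in height, 0.08 rad); nothing held (all of step 1 and all of step 2 and all of step 3); the robot touches nothing.
It fails at once if a rod was dropped or thrown onto the bed (met it faster than 0.4 m/s) ((contact force between rod1 and bed above 0.5 N and linear speed of rod1 above 0.4 m/s) or (contact force between rod2 and bed above 0.5 N and linear speed of rod2 above 0.4 m/s) or (contact force between rod3 and bed above 0.5 N and linear speed of rod3 above 0.4 m/s) or (contact force between rod4 and bed above 0.5 N and linear speed of rod4 above 0.4 m/s)).
It fails at once if a bystander was shifted by more than 40 mm (distance of any of wrench, screwdriver, tin, coupling, collar, gauge_block from where it was at the start of the episode above 0.04 m).
Of rod4, old_roller2 only 1 to 2 are there at a start; the rules pass over those that are not, and their reading is None.
At some moment in a run one of keeper may be knocked a few centimetres aside while the robot is not near it.
It also fails if it takes over 210 s, if anything falls off the work surface, if the arm or the gripper's body presses on something with over 40 N, if the wrist force passes 120 N, or if a joint passes its speed limit or range.

## Robot

A 6-joint arm with a two-finger parallel gripper is mounted at the origin on the work surface. World frame = base frame: x ahead of the robot, y to its left, z up, the work surface at z = 0. Lengths are in mm, angles in rad, forces in N, time in s.
With the tool pointing down it reaches from about 300 to 775 mm from the base axis. Payload 14.6 kg.
Tool frame: the origin (TCP) lies midway between the tips of the shut fingers; the grasp point (between the pads) lies 19 mm behind it (manip.hold_point_z is the distance from the TCP to the grasp point, in mm); z points along the fingers, y is the direction in which the jaws open and shut (so a half turn about z gives the same grasp; the last joint's range is limited). The gripper opens to 94 mm and grips with 3 to 60 N. Pads are 16 mm wide; open, the fingers measure 119 mm over their backs; the gripper's body (75 mm by 177 mm) begins 78 mm behind the grasp point.
Start: joints at [1.252, 0.3, 1.521, -0, 1.321, -0.067], TCP at [137.029, 532.646, 205.446] pointing down, gripper open.
Joint ranges: [-3.03, 3.03], [-0.79, 2.21], [0.23, 2.52], [-1.04, 4.18], [0, 3.07], [-2.55, 2.55]. Speed limits (rad/s): [2.22, 2.22, 2.57, 3.14, 3.14, 3.14].

## Interface

Orientations are given as [roll, pitch, yaw] about the fixed x, y, z axes, in that order (R = Rz(yaw) Ry(pitch) Rx(roll)).
In Python, from cell import manip gives the robot as it stands.
- The arm moves only by the shell command python3 -m crank 'ROWS' [OPENING] [FORCE]. ROWS is JSON, a list of rows, each an object with "offset": the shift along the world's x, y, z in m, a list of three; "spin": the turn about the world's z in degrees. In form: [{"offset": [dx, dy, dz], "spin": spin}, ...]. A call has exactly 8 rows; each row is the pose to reach, as a shift and turn from the pose measured when the call began; what a row does not reach only later rows make up. A row lasts 1/12 s, in which the tool goes at most 41.7 mm and 7.16 degrees, less where a joint would pass 70% of its speed; a pose out of reach is approached as far as the arm can. A call with a gripper value outside its range is refused whole. OPENING is the opening, from 0 (shut) to 1 (fully open), set as the call begins (- or left out, the last holds). The fingers move at their own pace and stop on an object; FORCE is the grip in N (left out, the last holds). Time passes only in rows, so rows that repeat a pose let the fingers close, or fill a call up. It gives the time, the measured TCP pose, the force and the opening at its end, in the units of the state.
- manip.read_state(): the state, without advancing time (a new reading comes with each control period).
- manip.camera(name): name is "side" or "top" or "wrist"; returns a dict with "pixels" (400x640x3 uint8, red, green, blue), "fx", "fy", "cx", "cy" (pixels), "k1" (the pictures are not rectified: a ray, as slopes to the right and down, at radius r is drawn at 1 + k1 r^2 times it, then the intrinsics apply), "extrinsics" (4x4, takes a point from world to camera coordinates); the wrist camera has in their place "hand_eye" (4x4, takes a point from camera to tool coordinates, whose origin is the TCP and whose axes are the flange's). Camera axes: x right, y down, z forward; pixel columns grow to the right and rows downward; lengths in mm; the calibration is good to about 2 mm. A picture is of the moment at which its call begins: read the wrist's pose just before it. There is no depth.
- manip.sign_off(): hands the job in, once; it reports no verdict.
Trained networks look in a picture, given as the dict that the camera call returned (one of the last four; its "shot" number tells which), for a name from the list of things; names that differ only in an ending like _2 or _b are one class to them, and where a whole thing is asked for, a point or a joint stands for the part that bears it (a point fixed in the world has none). Each returns a list of dicts, best first, with "conf" (0 to 1); they miss things now and then, are a little off and sometimes report something else, mostly with a low value. They report only what shows in the picture. A call takes as long as a camera call.
- manip.search_frame(picture, name): "location" ([x, y, z] in mm, in world coordinates, good to about 4 mm: the middle of the surface that is visible of it).
- manip.masks_of(picture, name): "mask" (400x640 bool, what is visible of it).
The state is a dict: "clock": time; "joints": joint angles; "qd": joint speeds; "effort": joint torques, N m; "eef_pos": TCP position; "eef_rot": TCP orientation; "wrist_force": force on the tool from outside, world axes, zero at the start; "moment": the same for the moment, N m; "finger_gap": finger opening in mm.
Only numpy, scipy, OpenCV 4.12 (cv2) and the standard library are available. Lean on these libraries where they do the work, as an engineer would, in place of code of your own. Each camera call takes 0.05 s, during which the arm holds its last target. There are 200 camera calls.

## Working session

There is one attempt and no reset: what is moved stays moved. The work goes in short steps, Python scripts to look and compute and a shell command to move; the robot and the scene stay as the last step left them, time stands still between calls to the robot, and variables do not carry over. Pictures are saved under pics/ and viewed, about 12 in all and at most 16, crops included, and the job is handed in when it is done.

```bash
ls; mkdir -p pics; cat > h.py <<'E'
import numpy as np, cv2
from cell import manip
def snap(n,f=None):
    s=manip.read_state(); p=manip.camera(n)
    if f: cv2.imwrite('pics/'+f,p['pixels'][:,:,::-1])
    return s,p
def st():
    s=manip.read_state()
    print(s['clock'],np.round(s['eef_pos'],1),np.round(s['eef_rot'],3),np.round(s['wrist_force'],1),s['finger_gap'],np.round(s['joints'],3))
def cam2world(s,p):
    """R,t with world = R@c + t"""
    if 'extrinsics' in p:
        E=np.linalg.inv(np.array(p['extrinsics']))
        return E[:3,:3],E[:3,3]
    from scipy.spatial.transform import Rotation as Ro
    H=np.array(p['hand_eye']); R=Ro.from_euler('xyz',s['eef_rot']).as_matrix()
    return R@H[:3,:3], R@H[:3,3]+np.array(s['eef_pos'])
def K(p): return np.array([[p['fx'],0,p['cx']],[0,p['fy'],p['cy']],[0,0,1.]])
def p2w(s,p,uv,z):
    """pixels -> world points on plane z"""
    uv=np.atleast_2d(np.array(uv,float))
    x=cv2.undistortPoints(uv[:,None],K(p),np.array([p['k1'],0,0,0.]))[:,0]
    R,t=cam2world(s,p); d=np.c_[x,np.ones(len(x))]@R.T
    return t+d*((z-t[2])/d[:,2])[:,None]
def w2p(s,p,X):
    R,t=cam2world(s,p); c=(np.atleast_2d(np.array(X,float))-t)@R
    return cv2.projectPoints(c[:,None],np.zeros(3),np.zeros(3),K(p),np.array([p['k1'],0,0,0.]))[0][:,0]
E
python3 - <<'E'
from h import *
st()
for c in ['top','side']:
    s,p=snap(c,c+'0.png')
    for n in ['dispenser','bed','keeper','crate','old_roller1','rod1','wrench','screwdriver','tin','coupling','collar','gauge_block']:
        r=manip.search_frame(p,n)
        print(c,n,[(np.round(a['location']).tolist(),round(a['conf'],2)) for a in r[:5]])
E
```

```text
pics
0.0 [136.9 532.4 204.9] [-3.14 -0.    2.89] [1.2 0.5 0.1] 93.77965273446503 [ 1.252  0.3    1.522  0.     1.321 -0.067]
top dispenser [([550.0, 319.0, 89.0], 0.86)]
top bed [([620.0, -108.0, 9.0], 0.55)]
top keeper [([425.0, 2.0, 11.0], 0.94)]
top crate [([447.0, -384.0, 2.0], 0.57), ([576.0, 462.0, 34.0], 0.32)]
top old_roller1 [([622.0, -143.0, 92.0], 0.87), ([620.0, -68.0, 89.0], 0.57), ([523.0, 325.0, 90.0], 0.38)]
top rod1 []
top wrench [([321.0, 305.0, 7.0], 0.88)]
top screwdriver [([722.0, 221.0, 21.0], 0.79)]
top tin [([736.0, 77.0, 74.0], 0.65), ([519.0, 328.0, 92.0], 0.32)]
top coupling [([760.0, -151.0, 15.0], 0.8)]
top collar [([681.0, -354.0, 19.0], 0.69), ([320.0, 306.0, 5.0], 0.54)]
top gauge_block [([573.0, 463.0, 31.0], 0.71), ([680.0, -351.0, 20.0], 0.61)]
side dispenser [([546.0, 249.0, 79.0], 0.64)]
side bed [([606.0, -170.0, 17.0], 0.8)]
side keeper [([420.0, -26.0, 7.0], 0.68), ([543.0, 253.0, 80.0], 0.21)]
side crate []
side old_roller1 [([621.0, -83.0, 78.0], 0.79), ([620.0, -159.0, 82.0], 0.78)]
side rod1 []
side wrench []
side screwdriver [([720.0, 202.0, 21.0], 0.65), ([731.0, 58.0, 51.0], 0.25)]
side tin [([733.0, 59.0, 47.0], 0.88)]
side coupling [([759.0, -174.0, 12.0], 0.7), ([617.0, -88.0, 76.0], 0.52)]
side collar [([678.0, -327.0, 21.0], 0.55), ([714.0, 205.0, 20.0], 0.5)]
side gauge_block [([731.0, 56.0, 50.0], 0.32)]
```

View pics/top0.png

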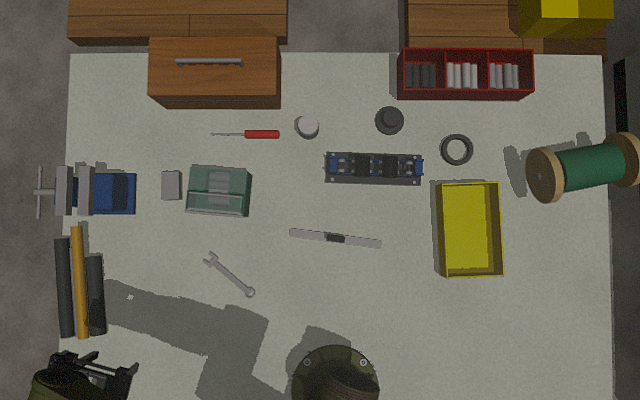

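View pics/side0.png

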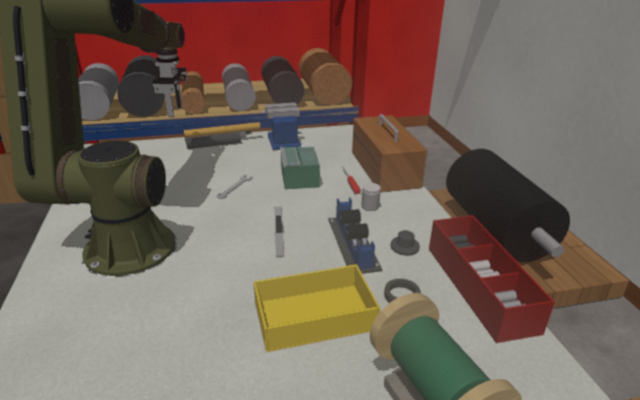

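The top view shows the bed at about (374,168) with two black rollers at (362,165) and (390,166), the dispenser at (218,190), the keeper at (335,238) and the crate at (470,230). The side view agrees with this. Next I'll fit poses from the masks.

```bash
cat >> h.py <<'E'
def rect(s,p,n,z,show=True):
    r=manip.masks_of(p,n)
    if not r: print(n,'none'); return
    ys,xs=np.nonzero(r[0]['mask']); w=p2w(s,p,np.c_[xs,ys],z)[:,:2]
    (c,(a,b),ang)=cv2.minAreaRect(w.astype(np.float32))
    if a<b: a,b,ang=b,a,ang+90
    if show: print(n,round(r[0]['conf'],2),'c',np.round(c,1),'size',round(a,1),round(b,1),'long-axis deg',round(ang,1), 'mean',np.round(w.mean(0),1))
    return c,a,b,ang
E
python3 - <<'E'
from h import *
s,p=snap('top')
for n,z in [('bed',8),('dispenser',91),('crate',70),('keeper',8),('gauge_block',35)]: rect(s,p,n,z)
s,p=snap('wrist'); print(p['fx'],p['k1'],np.round(p['hand_eye'],3).tolist())
E
```

```text
bed 0.6 c [ 623.7 -110.4] size 280.0 90.2 long-axis deg 89.2 mean [ 621.3 -109.9]
dispenser 0.98 c [550.1 319.1] size 171.8 127.4 long-axis deg 86.2 mean [549.7 319.1]
crate 0.98 c [ 452.7 -364.7] size 258.4 179.6 long-axis deg 2.5 mean [ 452.4 -364. ]
keeper 0.87 c [426.1   1.5] size 263.5 28.2 long-axis deg 82.2 mean [424.8  -3.1]
gauge_block 0.97 c [570.9 466. ] size 77.8 63.0 long-axis deg 1.4 mean [570.  465.6]
314.5897754635254 -0.0473387562508845 [[-0.0, -0.968, -0.249, 72.499], [1.0, -0.0, -0.0, 0.518], [0.0, -0.249, 0.968, -179.977], [0.0, 0.0, 0.0, 1.0]]
```

```bash
python3 -m crank '[{"offset":[0.036,-0.019,0.007],"spin":1},{"offset":[0.072,-0.038,0.014],"spin":2},{"offset":[0.108,-0.057,0.021],"spin":4},{"offset":[0.144,-0.076,0.028],"spin":6},{"offset":[0.180,-0.095,0.035],"spin":8},{"offset":[0.216,-0.114,0.042],"spin":10},{"offset":[0.252,-0.133,0.049],"spin":10},{"offset":[0.288,-0.152,0.056],"spin":10}]' 1 20
python3 -m crank '[{"offset":[0.036,-0.019,0.007],"spin":0},{"offset":[0.072,-0.038,0.01],"spin":0},{"offset":[0.108,-0.057,0.01],"spin":0},{"offset":[0.115,-0.06,0.01],"spin":0},{"offset":[0.115,-0.06,0.01],"spin":0},{"offset":[0.115,-0.06,0.01],"spin":0},{"offset":[0.115,-0.06,0.01],"spin":0},{"offset":[0.115,-0.06,0.01],"spin":0}]'
python3 - <<'E'
from h import *
st()
s,p=snap('wrist','w1.png')
rect(s,p,'dispenser',91)
for n in ['rod1','pick','opening','flap_edge','dispenser']: 
    print(n,[(np.round(a['location']).tolist(),round(a['conf'],2)) for a in manip.search_frame(p,n)[:6]])
E
```

```text
clock: 2.32
eef_pos: [426.6, 379.3, 262.0]
eef_rot: [3.141, 0.0, 3.065]
wrist_force: [0.2, 0.3, -0.3]
finger_gap: 93.8
clock: 2.98
eef_pos: [540.5, 320.4, 272.4]
eef_rot: [3.141, 0.001, 3.066]
wrist_force: [-0.8, -0.6, 0.0]
finger_gap: 93.5
2.9833 [540.5 320.4 272.4] [3.141e+00 1.000e-03 3.066e+00] [-0.8 -0.6  0. ] 93.45337236087086 [ 0.477  0.443  1.174  0.     1.524 -1.019]
dispenser 0.61 c [551.6 326.2] size 160.0 129.9 long-axis deg 84.8 mean [548.2 326. ]
rod1 [([629.0, -127.0, 72.0], 0.66), ([566.0, 319.0, 53.0], 0.64), ([558.0, 329.0, 53.0], 0.63), ([602.0, -63.0, 82.0], 0.25)]
pick [([607.0, -62.0, 81.0], 0.55)]
opening [([549.0, 328.0, 95.0], 0.78)]
flap_edge [([520.0, 330.0, 92.0], 0.78)]
dispenser [([547.0, 323.0, 94.0], 0.61)]
```

View pics/w1.png

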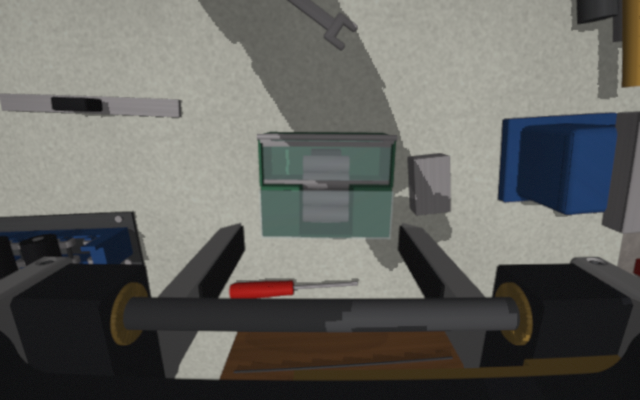

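Here the dispenser is at (258–396, 133–237), its flap frame at the front (rows 140–185), and rods show through it at columns 303–349. I'll enlarge a crop.

```bash
python3 - <<'E'
import cv2
i=cv2.imread('pics/w1.png')[120:250,245:410]
i=cv2.resize(i,None,fx=4.5,fy=4.5,interpolation=cv2.INTER_CUBIC)
cv2.imwrite('pics/w1c.png',cv2.convertScaleAbs(i,alpha=1.5))
E
```

```text
(no output)
```

View pics/w1c.png

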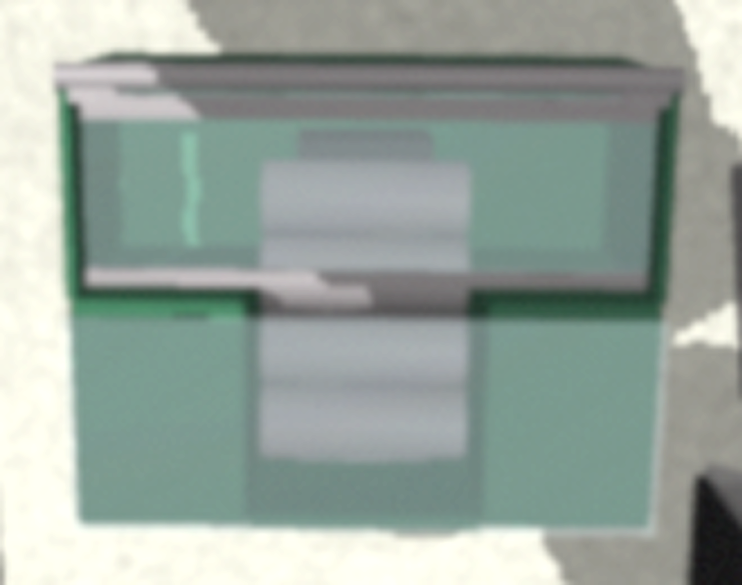

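```bash
cat > m.py <<'E'
import json
from h import *
P=dict(fx=0)
E
python3 - <<'E'
from h import *
s,p=snap('wrist')
f=lambda x,y:(245+x/4.5-.4,120+y/4.5-.4)
def g(n,pts,z):
    w=p2w(s,p,[f(*q) for q in pts],z); d=w[-1]-w[0]
    print(n,np.round(w[:,:2],1).tolist(),'len',np.round(np.hypot(*d[:2]),1),'ang',np.round(np.degrees(np.arctan2(d[1],d[0])),2))
g('back top edge',[(80,522),(652,528)],91)
g('rear side edges L',[(70,300),(80,522)],91)
g('rear side edges R',[(667,310),(652,528)],91)
g('flap free edge',[(85,285),(645,288)],90)
g('flap frame inner corners front',[(68,88),(670,88)],90)
g('boundary12 ends',[(262,235),(470,237)],42)
g('boundary34',[(262,383),(468,385)],50)
g('rod1 ends',[(262,195),(470,195)],48)
g('rod4 ends',[(260,425),(468,425)],58)
E
```

```text
back top edge [[606.5, 242.7], [620.3, 398.4]] len 156.2 ang 84.94
rear side edges L [[544.6, 247.8], [606.5, 242.7]] len 62.1 ang -4.7
rear side edges R [[559.3, 403.6], [620.3, 398.4]] len 61.2 ang -4.93
flap free edge [[541.2, 252.0], [553.2, 398.2]] len 146.7 ang 85.28
flap frame inner corners front [[490.2, 253.9], [501.8, 405.9]] len 152.5 ang 85.61
boundary12 ends [[539.8, 296.0], [545.1, 356.8]] len 61.1 ang 85.04
boundary34 [[582.6, 292.5], [587.8, 353.2]] len 60.9 ang 85.01
rod1 ends [[527.2, 297.5], [531.8, 357.0]] len 59.7 ang 85.6
rod4 ends [[593.0, 291.4], [597.6, 352.0]] len 60.7 ang 85.59
```

The crop shows four rods, with their boundaries at rows 235, 308 and 383. The pick spot is about (531,327) and the dispenser yaw about -4.9°. Next I'll look at the bed.

```bash
python3 -m crank '[{"offset":[0.005,-0.038,0],"spin":-7},{"offset":[0.01,-0.076,0],"spin":-14},{"offset":[0.015,-0.114,0],"spin":-21},{"offset":[0.02,-0.152,0],"spin":-28},{"offset":[0.025,-0.19,0],"spin":-35},{"offset":[0.03,-0.228,0],"spin":-42},{"offset":[0.035,-0.266,0],"spin":-49},{"offset":[0.04,-0.304,0],"spin":-56}]'
python3 -m crank '[{"offset":[0.01,-0.035,0],"spin":-7},{"offset":[0.02,-0.07,0],"spin":-14},{"offset":[0.03,-0.1,0],"spin":-21},{"offset":[0.04,-0.126,0],"spin":-28},{"offset":[0.042,-0.126,0],"spin":-30},{"offset":[0.042,-0.126,0],"spin":-30},{"offset":[0.042,-0.126,0],"spin":-30},{"offset":[0.042,-0.126,0],"spin":-30}]'
python3 - <<'E'
from h import *
st()
s,p=snap('wrist','w2.png')
rect(s,p,'bed',8); rect(s,p,'keeper',8)
rect(s,p,'crate',70)
for n in ['old_roller1','keeper','rest','crate']: 
    print(n,[(np.round(a['location']).tolist(),round(a['conf'],2)) for a in manip.search_frame(p,n)[:6]])
E
```

```text
clock: 4.05
eef_pos: [581.4, 13.6, 272.2]
eef_rot: [3.141, 0.0, 2.081]
wrist_force: [0.7, 0.4, -0.4]
finger_gap: 94.0
clock: 4.72
eef_pos: [623.2, -111.7, 272.4]
eef_rot: [3.141, 0.0, 1.56]
wrist_force: [0.2, 0.9, 0.6]
finger_gap: 93.8
4.7167 [ 623.2 -111.7  272.4] [3.141 0.    1.56 ] [0.2 0.9 0.6] 93.83111586655086 [-0.235  0.455  1.157 -0.     1.529 -0.225]
bed 0.84 c [ 625.8 -122.9] size 305.9 90.7 long-axis deg 88.6 mean [627.1 -99.7]
keeper 0.75 c [419.6  -8.9] size 242.2 40.1 long-axis deg 83.0 mean [424.7  -1.6]
crate 0.84 c [ 488.6 -338.7] size 201.7 171.7 long-axis deg 2.8 mean [ 507.4 -354.7]
old_roller1 [([626.0, -142.0, 89.0], 0.82), ([622.0, -70.0, 88.0], 0.68), ([762.0, -149.0, 13.0], 0.59)]
keeper [([428.0, -0.0, 11.0], 0.88)]
rest [([624.0, -98.0, 9.0], 0.58), ([626.0, -71.0, 90.0], 0.23)]
crate [([496.0, -423.0, 12.0], 0.76), ([623.0, -71.0, 87.0], 0.37)]
```

View pics/w2.png

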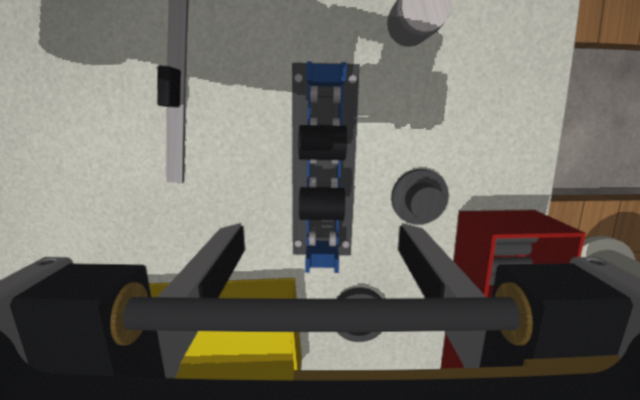

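The bed is at about (325,165) with the rollers at (322,142) and (322,203). The crate is lower left and the keeper at (175,90). I'll crop to get corners.

```bash
python3 - <<'E'
import cv2
i=cv2.imread('pics/w2.png')[52:277,270:380]
i=cv2.resize(i,None,fx=2.6,fy=2.6,interpolation=cv2.INTER_CUBIC)
a=cv2.imread('pics/w2.png')[0:190,140:210]
a=cv2.resize(a,(int(70*3),570),interpolation=cv2.INTER_CUBIC)
o=cv2.copyMakeBorder(i,0,600-i.shape[0],0,0,cv2.BORDER_CONSTANT)
a=cv2.copyMakeBorder(a,0,30,0,0,cv2.BORDER_CONSTANT)
o=cv2.hconcat([o,a]);print(o.shape,i.shape)
cv2.imwrite('pics/w2c.png',cv2.convertScaleAbs(o,alpha=1.7,beta=15))
E
```

```text
(600, 496, 3) (585, 286, 3)
```

View pics/w2c.png

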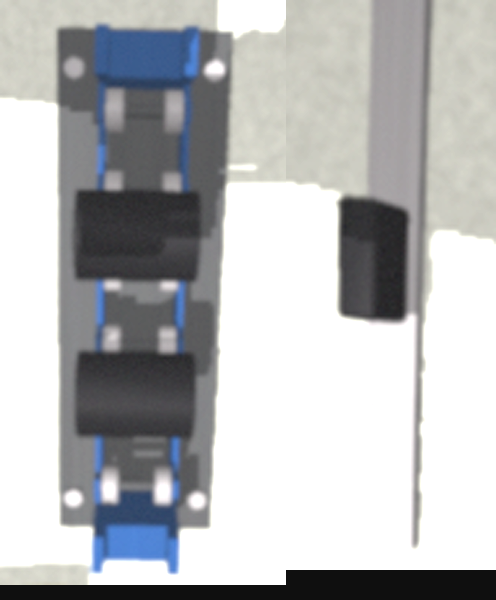

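```bash
python3 - <<'E'
from h import *
s,p=snap('wrist')
f=lambda x,y:(270+x/2.6-.3,52+y/2.6-.3)
k=lambda x,y:(140+(x-286)/3-.33,y/3-.33)
def g(n,pts,z,f=f):
    w=p2w(s,p,[f(*q) for q in pts],z)[:,:2]; print(n,np.round(w,1).tolist(),'mean',np.round(w.mean(0),1))
    return w
w=g('plate TL TR BR BL',[(57,30),(233,34),(208,526),(62,524)],8)
for i in range(4):
    d=w[(i+1)%4]-w[i]; print(np.round(np.hypot(*d),1),np.round(np.degrees(np.arctan2(d[1],d[0])),2))
g('screws',[(74,68),(215,69),(197,500),(73,498)],9)
g('wheels',[(114,108),(174,110),(110,485),(163,486)],52)
g('r1',[(77,235),(197,235)],75)
g('r2',[(77,394),(195,394)],75)
g('r1 rows',[(137,190),(137,280)],69.5)
g('r2 rows',[(137,352),(137,436)],69.5)
g('keeper end near camera bottom-right',[(415,545)],8,k)
# reproject crate model check
E
```

```text
plate TL TR BR BL [[586.1, 28.2], [675.9, 25.2], [665.6, -246.6], [579.4, -244.2]] mean [ 626.7 -109.4]
89.8 -1.93
272.0 -92.17
86.2 178.4
272.5 88.6
screws [[594.3, 9.5], [666.7, 8.1], [658.9, -229.6], [586.6, -227.4]] mean [ 626.6 -109.8]
wheels [[615.4, -13.4], [643.5, -14.6], [609.8, -202.0], [637.6, -202.9]] mean [ 626.6 -108.2]
r1 [[598.0, -70.3], [652.8, -71.0]] mean [625.4 -70.7]
r2 [[595.8, -145.8], [652.3, -146.5]] mean [ 624.1 -146.1]
r1 rows [[625.7, -50.7], [625.2, -92.1]] mean [625.4 -71.4]
r2 rows [[624.8, -126.7], [624.3, -169.2]] mean [ 624.5 -148. ]
keeper end near camera bottom-right [[421.8, -129.5]] mean [ 421.8 -129.5]
```

```bash
python3 -m crank '[{"offset":[0.001,-0.018,-0.035],"spin":-1.2},{"offset":[0.001,-0.036,-0.07],"spin":-1.2},{"offset":[0.001,-0.036,-0.105],"spin":-1.2},{"offset":[0.001,-0.036,-0.14],"spin":-1.2},{"offset":[0.001,-0.036,-0.17],"spin":-1.2},{"offset":[0.001,-0.036,-0.2],"spin":-1.2},{"offset":[0.001,-0.036,-0.222],"spin":-1.2},{"offset":[0.001,-0.036,-0.222],"spin":-1.2}]'
python3 -m crank '[{"offset":[0,0,0],"spin":0},{"offset":[0,0,0],"spin":0},{"offset":[0,0,0],"spin":0},{"offset":[0,0,0],"spin":0},{"offset":[0,0,0],"spin":0},{"offset":[0,0,0],"spin":0},{"offset":[0,0,0],"spin":0},{"offset":[0,0,0],"spin":0}]' 0 25
```

```text
clock: 5.83
eef_pos: [622.0, -147.6, 45.4]
eef_rot: [-3.135, -0.001, 1.537]
wrist_force: [-0.1, 0.1, -0.7]
finger_gap: 93.9
clock: 6.5
eef_pos: [622.3, -147.7, 46.0]
eef_rot: [-3.136, -0.001, 1.537]
wrist_force: [-1.4, -0.6, 5.1]
finger_gap: 55.7
```

```bash
python3 -m crank '[{"offset":[0,0,0.03],"spin":0},{"offset":[0,0,0.07],"spin":0},{"offset":[0,0,0.11],"spin":0},{"offset":[-0.019,-0.035,0.11],"spin":0},{"offset":[-0.038,-0.07,0.11],"spin":0},{"offset":[-0.057,-0.105,0.11],"spin":0},{"offset":[-0.076,-0.14,0.11],"spin":0},{"offset":[-0.095,-0.175,0.11],"spin":0}]'
python3 -m crank '[{"offset":[-0.019,-0.035,0],"spin":0},{"offset":[-0.024,-0.042,-0.02],"spin":0},{"offset":[-0.024,-0.042,-0.055],"spin":0},{"offset":[-0.024,-0.042,-0.09],"spin":0},{"offset":[-0.024,-0.042,-0.12],"spin":0},{"offset":[-0.024,-0.042,-0.132],"spin":0},{"offset":[-0.024,-0.042,-0.132],"spin":0},{"offset":[-0.024,-0.042,-0.132],"spin":0}]'
```

```text
clock: 7.17
eef_pos: [526.1, -324.0, 156.0]
eef_rot: [-3.136, -0.001, 1.537]
wrist_force: [0.1, -0.7, -1.4]
finger_gap: 55.9
clock: 7.83
eef_pos: [502.5, -366.2, 24.8]
eef_rot: [-3.136, -0.001, 1.538]
wrist_force: [0.3, -0.3, -1.4]
finger_gap: 56.0
```

```bash
python3 -m crank '[{"offset":[0,0,-0.012],"spin":0},{"offset":[0,0,-0.012],"spin":0},{"offset":[0,0,-0.012],"spin":0},{"offset":[0,0,-0.012],"spin":0},{"offset":[0,0,-0.012],"spin":0},{"offset":[0,0,-0.012],"spin":0},{"offset":[0,0,-0.012],"spin":0},{"offset":[0,0,-0.012],"spin":0}]'
python3 -m crank '[{"offset":[0,0,0],"spin":0},{"offset":[0,0,0],"spin":0},{"offset":[0,0,0],"spin":0},{"offset":[0,0,0],"spin":0},{"offset":[0,0,0.03],"spin":0},{"offset":[0,0,0.06],"spin":0},{"offset":[0,0,0.1],"spin":0},{"offset":[0,0,0.14],"spin":0}]' 0.8
python3 -m crank '[{"offset":[0.015,0.037,0],"spin":0},{"offset":[0.03,0.074,0],"spin":0},{"offset":[0.045,0.111,0],"spin":0},{"offset":[0.06,0.148,0],"spin":0},{"offset":[0.075,0.185,0],"spin":0},{"offset":[0.09,0.222,0],"spin":0},{"offset":[0.105,0.258,0],"spin":0},{"offset":[0.12,0.295,0],"spin":0}]' 1
```

```text
clock: 8.5
eef_pos: [502.5, -366.3, 13.0]
eef_rot: [-3.136, -0.001, 1.538]
wrist_force: [-0.1, 0.1, -1.9]
finger_gap: 55.7
clock: 9.17
eef_pos: [502.1, -365.9, 154.2]
eef_rot: [-3.135, -0.002, 1.538]
wrist_force: [0.4, -0.3, 0.0]
finger_gap: 75.2
clock: 9.83
eef_pos: [622.5, -69.1, 154.4]
eef_rot: [-3.135, -0.002, 1.537]
wrist_force: [-0.2, -0.7, 0.2]
finger_gap: 94.3
```

```bash
python3 - <<'E'
from h import *
st()
s,p=snap('top')
for n in ['old_roller1','keeper']:print([(np.round(a['location']).tolist(),round(a['conf'],2)) for a in manip.search_frame(p,n)[:4]])
E
```

```text
9.8333 [622.5 -69.1 154.4] [-3.135e+00 -2.000e-03  1.537e+00] [-0.2 -0.7  0.2] 94.29543160817197 [-1.690e-01  5.150e-01  1.341e+00  1.000e-03  1.292e+00 -1.360e-01]
[([501.0, -361.0, 46.0], 0.75)]
[([437.0, 76.0, 9.0], 0.85)]
```

```bash
python3 -m crank '[{"offset":[0.002,-0.002,-0.035],"spin":0},{"offset":[0.002,-0.002,-0.07],"spin":0},{"offset":[0.002,-0.002,-0.104],"spin":0},{"offset":[0.002,-0.002,-0.104],"spin":0},{"offset":[0.002,-0.002,-0.104],"spin":0},{"offset":[0.002,-0.002,-0.104],"spin":0},{"offset":[0.002,-0.002,-0.104],"spin":0},{"offset":[0.002,-0.002,-0.104],"spin":0}]'
python3 -m crank '[{"offset":[0,0,0],"spin":0},{"offset":[0,0,0],"spin":0},{"offset":[0,0,0],"spin":0},{"offset":[0,0,0],"spin":0},{"offset":[0,0,0],"spin":0},{"offset":[0,0,0],"spin":0},{"offset":[0,0,0],"spin":0},{"offset":[0,0,0.03],"spin":0}]' 0 25
```

```text
clock: 10.65
eef_pos: [625.5, -70.9, 52.3]
eef_rot: [-3.138, -0.001, 1.541]
wrist_force: [-0.5, 0.4, -0.1]
finger_gap: 94.0
clock: 11.32
eef_pos: [622.8, -70.4, 77.2]
eef_rot: [-3.129, -0.003, 1.541]
wrist_force: [-0.9, -0.2, -2.7]
finger_gap: 55.8
```

```bash
python3 -m crank '[{"offset":[0,0,0.04],"spin":0},{"offset":[0,0,0.08],"spin":0},{"offset":[-0.024,-0.032,0.08],"spin":0},{"offset":[-0.048,-0.064,0.08],"spin":0},{"offset":[-0.072,-0.096,0.08],"spin":0},{"offset":[-0.096,-0.128,0.08],"spin":0},{"offset":[-0.12,-0.16,0.08],"spin":0},{"offset":[-0.144,-0.192,0.08],"spin":0}]'
python3 -m crank '[{"offset":[-0.024,-0.032,0],"spin":0},{"offset":[-0.048,-0.064,0],"spin":0},{"offset":[-0.072,-0.096,0],"spin":0},{"offset":[-0.084,-0.104,-0.035],"spin":0},{"offset":[-0.084,-0.104,-0.07],"spin":0},{"offset":[-0.084,-0.104,-0.105],"spin":0},{"offset":[-0.084,-0.104,-0.14],"spin":0},{"offset":[-0.084,-0.104,-0.14],"spin":0}]'
python3 -m crank '[{"offset":[0,0,0],"spin":0},{"offset":[0,0,0],"spin":0},{"offset":[0,0,0],"spin":0},{"offset":[0,0,0],"spin":0},{"offset":[0,0,0.03],"spin":0},{"offset":[0,0,0.06],"spin":0},{"offset":[0,0,0.1],"spin":0},{"offset":[0,0,0.14],"spin":0}]' 0.8
python3 - <<'E'
from h import *
st()
s,p=snap('top')
print([(np.round(a['location']).tolist(),round(a['conf'],2)) for a in manip.search_frame(p,'old_roller1')[:4]])
rect(s,p,'keeper',8)
E
```

```text
clock: 11.98
eef_pos: [477.3, -263.6, 157.1]
eef_rot: [-3.129, -0.003, 1.541]
wrist_force: [0.6, 0.0, -1.1]
finger_gap: 56.1
clock: 12.65
eef_pos: [390.9, -365.3, 11.4]
eef_rot: [-3.123, -0.009, 1.541]
wrist_force: [-0.2, 0.2, -1.7]
finger_gap: 55.8
clock: 13.32
eef_pos: [390.8, -365.0, 154.2]
eef_rot: [-3.123, -0.008, 1.541]
wrist_force: [0.9, -1.0, 0.5]
finger_gap: 75.3
13.3167 [ 390.8 -365.   154.2] [-3.123 -0.008  1.541] [ 0.9 -1.   0.5] 75.2500594362641 [-0.816  0.325  1.612 -0.007  1.223 -0.784]
[([388.0, -360.0, 42.0], 0.79), ([501.0, -362.0, 45.0], 0.53), ([521.0, 326.0, 93.0], 0.49)]
keeper 0.6 c [426.2   0. ] size 261.4 27.4 long-axis deg 82.2 mean [ 4.25e+02 -4.00e-01]
```

Both rollers are in the crate. Next stop is the dispenser.

```bash
python3 -m crank '[{"offset":[0.006,0.029,0.003],"spin":3.6},{"offset":[0.012,0.058,0.006],"spin":7.2},{"offset":[0.018,0.087,0.009],"spin":10.8},{"offset":[0.024,0.116,0.012],"spin":14.4},{"offset":[0.03,0.145,0.015],"spin":18},{"offset":[0.036,0.174,0.018],"spin":21.6},{"offset":[0.042,0.203,0.02],"spin":25.2},{"offset":[0.048,0.232,0.02],"spin":29}]' 1
python3 -m crank '[{"offset":[0.006,0.029,0],"spin":3.6},{"offset":[0.012,0.058,0],"spin":7.2},{"offset":[0.018,0.087,0],"spin":10.8},{"offset":[0.024,0.116,0],"spin":14.4},{"offset":[0.03,0.145,0],"spin":18},{"offset":[0.036,0.174,0],"spin":21.6},{"offset":[0.042,0.203,0],"spin":25.2},{"offset":[0.048,0.232,0],"spin":29}]'
python3 -m crank '[{"offset":[0.006,0.029,0],"spin":3.6},{"offset":[0.012,0.058,0],"spin":7.2},{"offset":[0.018,0.087,0],"spin":10.8},{"offset":[0.024,0.116,0],"spin":14.4},{"offset":[0.03,0.145,0],"spin":18},{"offset":[0.036,0.174,0],"spin":21.6},{"offset":[0.042,0.203,0],"spin":25.2},{"offset":[0.044,0.228,0],"spin":28.8}]'
```

```text
clock: 14.13
eef_pos: [439.9, -132.9, 175.6]
eef_rot: [-3.128, -0.003, 2.05]
wrist_force: [0.2, -1.0, -0.8]
finger_gap: 93.9
clock: 14.8
eef_pos: [487.6, 100.7, 175.1]
eef_rot: [-3.128, -0.004, 2.56]
wrist_force: [0.8, -0.9, 0.7]
finger_gap: 94.0
clock: 15.47
eef_pos: [531.5, 330.4, 174.2]
eef_rot: [-3.127, -0.005, 3.066]
wrist_force: [-0.4, -0.7, -0.1]
finger_gap: 93.9
```

```bash
cat > ov.py <<'E'
from h import *
def overlay(f,c,yaw,boxes,crop=None,scale=1):
    """boxes: (cx,cy,hx,hy,z) in local frame at c with yaw deg"""
    s,p=snap('wrist'); i=np.ascontiguousarray(p['pixels'][:,:,::-1])
    if crop is None: crop=(0,0,640,400)
    x0,y0,x1,y1=crop; i=cv2.resize(i[y0:y1,x0:x1],None,fx=scale,fy=scale,interpolation=cv2.INTER_CUBIC)
    i=cv2.convertScaleAbs(i,alpha=1.4)
    a=np.radians(yaw); R=np.array([[np.cos(a),-np.sin(a)],[np.sin(a),np.cos(a)]])
    for cx,cy,hx,hy,z in boxes:
        q=np.array([[cx-hx,cy-hy],[cx+hx,cy-hy],[cx+hx,cy+hy],[cx-hx,cy+hy]])@R.T+c
        uv=(w2p(s,p,np.c_[q,np.full(4,z)])+.5-[x0,y0])*scale
        cv2.polylines(i,[np.round(uv).astype(np.int32)],True,(0,0,255),1)
    cv2.imwrite('pics/'+f,i); return s,p
E
python3 - <<'E'
from ov import *
overlay('w3.png',[531,327.2],-4.9,[(0,0,11,30,40),(65,0,11,30,51.4),(-5.5,0,29.5,76,90),(55,0,1,79.5,91)],(180,20,500,260),2.5)
st()
E
```

```text
15.5167 [531.  333.7 173.9] [-3.128 -0.005  3.073] [ 0.3  3.  -0.5] 93.87792339616352 [ 0.506  0.504  1.311 -0.009  1.338 -0.994]
```

View pics/w3.png

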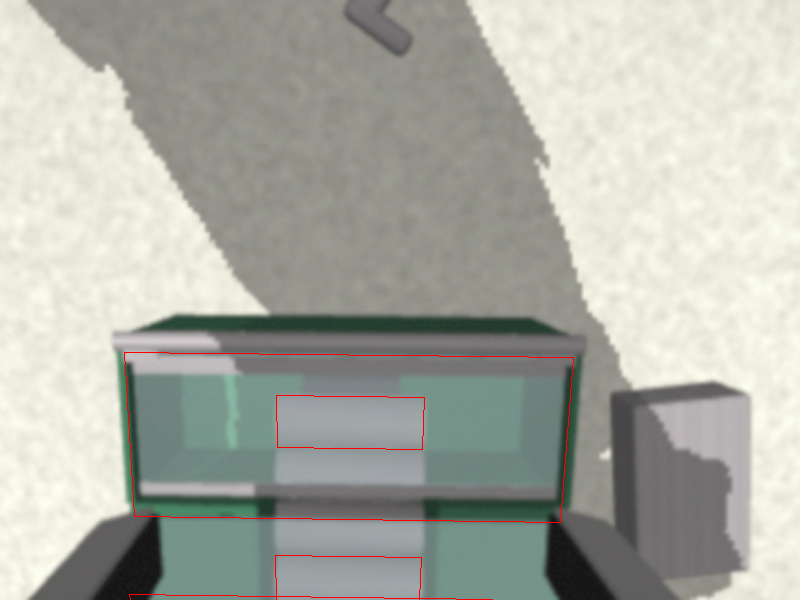

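The overlay fits: rod 1's box (276–424, 395–450) lies on the foremost rod. I'll align and then descend.

```bash
python3 -m crank '[{"offset":[0,-0.0065,-0.02],"spin":-1},{"offset":[0,-0.0065,-0.04],"spin":-1},{"offset":[0,-0.0065,-0.055],"spin":-1},{"offset":[0,-0.0065,-0.055],"spin":-1},{"offset":[0,-0.0065,-0.055],"spin":-1},{"offset":[0,-0.0065,-0.055],"spin":-1},{"offset":[0,-0.0065,-0.055],"spin":-1},{"offset":[0,-0.0065,-0.055],"spin":-1}]'
```

```text
clock: 16.18
eef_pos: [531.3, 327.3, 120.0]
eef_rot: [-3.129, -0.004, 3.055]
wrist_force: [0.0, 0.8, -0.8]
finger_gap: 94.5
```

```bash
python3 -m crank '[{"offset":[0,0,-0.018],"spin":0},{"offset":[0,0,-0.036],"spin":0},{"offset":[0,0,-0.054],"spin":0},{"offset":[0,0,-0.072],"spin":0},{"offset":[0,0,-0.086],"spin":0},{"offset":[0,0,-0.098],"spin":0},{"offset":[0,0,-0.098],"spin":0},{"offset":[0,0,-0.098],"spin":0}]'
python3 -m crank '[{"offset":[0,0,0],"spin":0},{"offset":[0,0,0],"spin":0},{"offset":[0,0,0],"spin":0},{"offset":[0,0,0],"spin":0},{"offset":[0,0,0],"spin":0},{"offset":[0,0,0],"spin":0},{"offset":[0,0,0],"spin":0},{"offset":[0,0,0],"spin":0}]' 0 25
python3 -c "
from h import *
st()"
```

```text
clock: 16.85
eef_pos: [531.6, 327.2, 22.1]
eef_rot: [-3.129, -0.003, 3.055]
wrist_force: [4.6, -1.5, -1.9]
finger_gap: 93.7
clock: 17.52
eef_pos: [531.7, 327.3, 22.3]
eef_rot: [-3.129, -0.003, 3.055]
wrist_force: [0.7, -2.2, 3.4]
finger_gap: 59.9
17.5167 [531.7 327.3  22.3] [-3.129e+00 -3.000e-03  3.055e+00] [ 0.7 -2.2  3.4] 59.85010959199057 [ 0.497  0.663  1.44  -0.01   1.048 -0.982]
```

```bash
python3 -m crank '[{"offset":[0,0,0.03],"spin":0},{"offset":[0,0,0.07],"spin":0},{"offset":[0,0,0.11],"spin":0},{"offset":[0.006,-0.022,0.12],"spin":-5},{"offset":[0.012,-0.044,0.12],"spin":-10},{"offset":[0.018,-0.066,0.12],"spin":-16},{"offset":[0.024,-0.088,0.12],"spin":-21.5},{"offset":[0.03,-0.112,0.12],"spin":-27}]'
python3 -m crank '[{"offset":[0.006,-0.022,0],"spin":-5.4},{"offset":[0.012,-0.045,0],"spin":-10.8},{"offset":[0.018,-0.067,0],"spin":-16.2},{"offset":[0.024,-0.09,0],"spin":-21.6},{"offset":[0.03,-0.112,0],"spin":-27},{"offset":[0.036,-0.135,0],"spin":-32.4},{"offset":[0.042,-0.157,0],"spin":-37.8},{"offset":[0.048,-0.18,0],"spin":-43.4}]'
python3 -m crank '[{"offset":[0.006,-0.022,0],"spin":-5.4},{"offset":[0.012,-0.045,0],"spin":-10.8},{"offset":[0.018,-0.068,0],"spin":-16.2},{"offset":[0.018,-0.068,0],"spin":-16.2},{"offset":[0.018,-0.068,0],"spin":-16.2},{"offset":[0.018,-0.068,0],"spin":-16.2},{"offset":[0.018,-0.068,0],"spin":-16.2},{"offset":[0.018,-0.068,0],"spin":-16.2}]'
python3 - <<'E'
from ov import *
st()
overlay('w4.png',[625.5,-109.3],-1.77-90+180,[(0,0,138,45,8)]+[(x,0,10,20,55) for x in (-95,-57,-19,19,57,95)]+[(118,0,10,16,68),(-118,0,10,16,68)],(180,20,500,260),2.5)
E
```

```text
clock: 18.18
eef_pos: [561.4, 214.7, 142.0]
eef_rot: [-3.129, -0.004, 2.58]
wrist_force: [-0.3, 0.1, -2.2]
finger_gap: 59.9
clock: 18.85
eef_pos: [609.2, 34.0, 141.5]
eef_rot: [-3.128, -0.005, 1.818]
wrist_force: [-0.7, 0.1, -2.0]
finger_gap: 59.4
clock: 19.52
eef_pos: [627.0, -33.1, 141.5]
eef_rot: [-3.128, -0.005, 1.537]
wrist_force: [0.1, -0.4, -2.0]
finger_gap: 60.0
19.5167 [627.  -33.1 141.5] [-3.128 -0.005  1.537] [ 0.1 -0.4 -2. ] 59.96245926263494 [-0.113  0.535  1.342  0.004  1.279 -0.08 ]
```

View pics/w4.png

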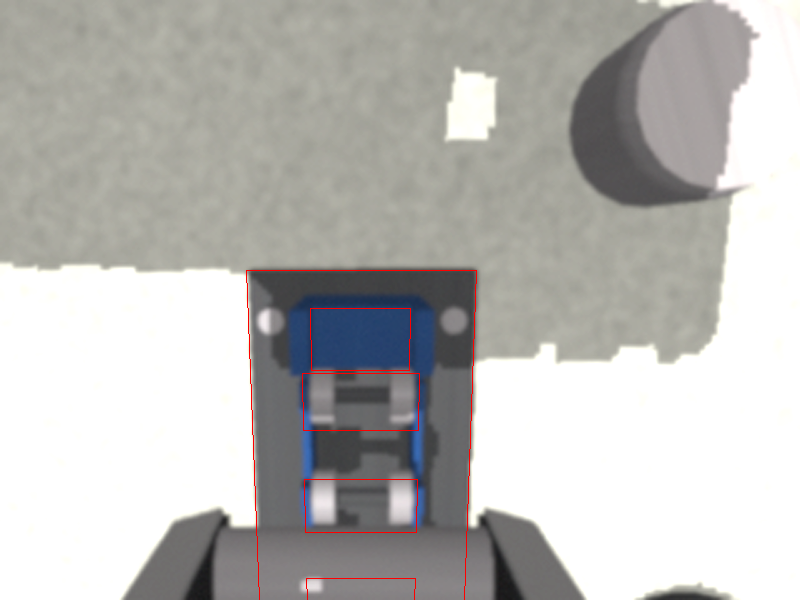

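The overlay fits the bed to about 1–2 mm, and the rod is held square. Lowering.

```bash
python3 -m crank '[{"offset":[0.001,0,-0.02],"spin":0},{"offset":[0.001,0,-0.04],"spin":0},{"offset":[0.001,0,-0.06],"spin":0},{"offset":[0.001,0,-0.08],"spin":0},{"offset":[0.001,0,-0.09],"spin":0},{"offset":[0.001,0,-0.098],"spin":0},{"offset":[0.001,0,-0.1],"spin":0},{"offset":[0.001,0,-0.1],"spin":0}]'
python3 -m crank '[{"offset":[0,0,-0.001],"spin":0},{"offset":[0,0,-0.0015],"spin":0},{"offset":[0,0,-0.002],"spin":0},{"offset":[0,0,-0.0025],"spin":0},{"offset":[0,0,-0.003],"spin":0},{"offset":[0,0,-0.003],"spin":0},{"offset":[0,0,-0.003],"spin":0},{"offset":[0,0,-0.003],"spin":0}]'
```

```text
clock: 20.23
eef_pos: [628.2, -33.1, 41.9]
eef_rot: [-3.128, -0.005, 1.537]
wrist_force: [-0.4, 0.1, -1.4]
finger_gap: 59.9
clock: 20.9
eef_pos: [628.5, -32.7, 39.2]
eef_rot: [-3.129, -0.005, 1.537]
wrist_force: [3.0, 5.8, 1.3]
finger_gap: 59.7
```

```bash
python3 -m crank '[{"offset":[0,0,0.002],"spin":0},{"offset":[0,0.002,0.002],"spin":0},{"offset":[0,0.002,0.002],"spin":0},{"offset":[0,0.002,0],"spin":0},{"offset":[0,0.002,-0.001],"spin":0},{"offset":[0,0.002,-0.002],"spin":0},{"offset":[0,0.002,-0.003],"spin":0},{"offset":[0,0.002,-0.003],"spin":0}]'
```

```text
clock: 21.57
eef_pos: [628.6, -32.2, 37.7]
eef_rot: [-3.129, -0.003, 1.537]
wrist_force: [-9.2, -8.1, 15.0]
finger_gap: 59.6
```

```bash
python3 -m crank '[{"offset":[0,0,0.001],"spin":0},{"offset":[0,0,0.001],"spin":0},{"offset":[0,0,0.001],"spin":0},{"offset":[0,0,0.001],"spin":0},{"offset":[0,0,0.001],"spin":0},{"offset":[0,0,0.001],"spin":0},{"offset":[0,0,0.001],"spin":0},{"offset":[0,0,0.001],"spin":0}]' 0.8
python3 -m crank '[{"offset":[0,0,0.02],"spin":0},{"offset":[0,0,0.05],"spin":0},{"offset":[0,0,0.085],"spin":0},{"offset":[0,0,0.11],"spin":0},{"offset":[0,0,0.11],"spin":0},{"offset":[0,0,0.11],"spin":0},{"offset":[0,0,0.11],"spin":0},{"offset":[0,0,0.11],"spin":0}]'
python3 - <<'E'
from ov import *
st()
s,p=overlay('w5.png',[626,-108.5],88.23,[(76,0,11,30,54)],(180,20,500,260),2.5)
print([(np.round(a['location']).tolist(),round(a['conf'],2)) for a in manip.search_frame(p,'rod1')[:4]])
E
```

```text
clock: 22.23
eef_pos: [628.6, -32.1, 38.6]
eef_rot: [-3.129, -0.003, 1.537]
wrist_force: [-0.1, 0.1, -1.0]
finger_gap: 75.2
clock: 22.9
eef_pos: [628.0, -32.1, 146.9]
eef_rot: [-3.127, -0.004, 1.537]
wrist_force: [-0.1, 0.6, -0.1]
finger_gap: 75.4
22.9 [628.  -32.1 146.9] [-3.127 -0.004  1.537] [-0.1  0.6 -0.1] 75.35547494770375 [-0.11   0.533  1.333  0.003  1.291 -0.077]
[([629.0, -30.0, 62.0], 0.94)]
```

View pics/w5.png

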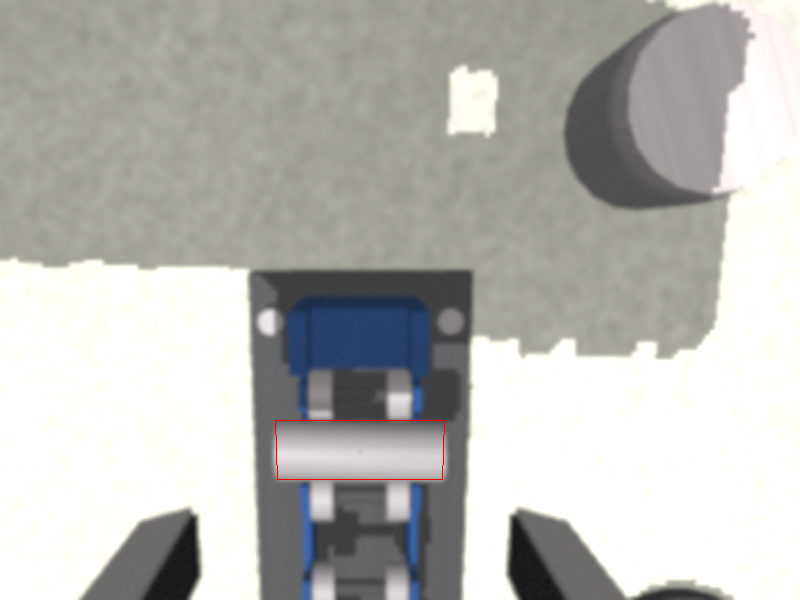

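Rod 1 sits square and centred in the +76 valley. Going for rod 2.

```bash
python3 -m crank '[{"offset":[-0.006,0.022,0],"spin":5.4},{"offset":[-0.012,0.045,0],"spin":10.8},{"offset":[-0.018,0.067,0],"spin":16.2},{"offset":[-0.024,0.09,0],"spin":21.6},{"offset":[-0.03,0.112,0],"spin":27},{"offset":[-0.036,0.135,0],"spin":32.4},{"offset":[-0.042,0.157,0],"spin":37.8},{"offset":[-0.048,0.18,0],"spin":43.4}]' 1
python3 -m crank '[{"offset":[-0.006,0.022,0],"spin":5.4},{"offset":[-0.012,0.045,0],"spin":10.8},{"offset":[-0.018,0.067,0],"spin":16.2},{"offset":[-0.024,0.09,0],"spin":21.6},{"offset":[-0.03,0.112,0],"spin":27},{"offset":[-0.036,0.135,0],"spin":32.4},{"offset":[-0.042,0.157,0],"spin":37.8},{"offset":[-0.048,0.18,0],"spin":43.4}]'
python3 -m crank '[{"offset":[0,0,-0.015],"spin":0},{"offset":[0,0,-0.026],"spin":0},{"offset":[0,0,-0.026],"spin":0},{"offset":[0,0,-0.026],"spin":0},{"offset":[0,0,-0.026],"spin":0},{"offset":[0,0,-0.026],"spin":0},{"offset":[0,0,-0.026],"spin":0},{"offset":[0,0,-0.026],"spin":0}]'
python3 - <<'E'
from h import *
s,p=snap('wrist','w6.png')
print([(np.round(a['location']).tolist(),round(a['conf'],2)) for a in manip.search_frame(p,'rod1')[:4]])
E
```

```text
clock: 23.67
eef_pos: [579.5, 148.8, 146.5]
eef_rot: [-3.126, -0.004, 2.299]
wrist_force: [0.5, -0.4, -0.2]
finger_gap: 94.0
clock: 24.33
eef_pos: [530.9, 329.7, 145.7]
eef_rot: [-3.125, -0.005, 3.061]
wrist_force: [-0.6, 0.4, 0.0]
finger_gap: 93.6
clock: 25.0
eef_pos: [531.2, 329.5, 120.2]
eef_rot: [-3.126, -0.005, 3.06]
wrist_force: [-0.1, -0.4, 0.4]
finger_gap: 94.1
[([587.0, -21.0, 4.0], 0.53)]
```

```bash
python3 -m crank '[{"offset":[0,-0.0023,-0.018],"spin":0},{"offset":[0,-0.0023,-0.036],"spin":0},{"offset":[0,-0.0023,-0.054],"spin":0},{"offset":[0,-0.0023,-0.072],"spin":0},{"offset":[0,-0.0023,-0.086],"spin":0},{"offset":[0,-0.0023,-0.098],"spin":0},{"offset":[0,-0.0023,-0.098],"spin":0},{"offset":[0,-0.0023,-0.098],"spin":0}]'
python3 -m crank '[{"offset":[0,0,0],"spin":0},{"offset":[0,0,0],"spin":0},{"offset":[0,0,0],"spin":0},{"offset":[0,0,0],"spin":0},{"offset":[0,0,0],"spin":0},{"offset":[0,0,0],"spin":0},{"offset":[0,0,0],"spin":0},{"offset":[0,0,0],"spin":0}]' 0 25
```

```text
clock: 25.77
eef_pos: [531.2, 327.1, 21.7]
eef_rot: [-3.125, -0.005, 3.06]
wrist_force: [3.5, -2.2, -3.3]
finger_gap: 94.1
clock: 26.43
eef_pos: [531.3, 327.1, 22.1]
eef_rot: [-3.125, -0.005, 3.06]
wrist_force: [0.8, -1.4, 4.3]
finger_gap: 60.0
```

```bash
python3 -m crank '[{"offset":[0,0,0.03],"spin":0},{"offset":[0,0,0.07],"spin":0},{"offset":[0,0,0.11],"spin":0},{"offset":[0.006,-0.024,0.12],"spin":-5},{"offset":[0.012,-0.048,0.12],"spin":-10},{"offset":[0.018,-0.072,0.12],"spin":-16},{"offset":[0.024,-0.096,0.12],"spin":-21.5},{"offset":[0.03,-0.12,0.12],"spin":-27}]'
python3 -m crank '[{"offset":[0.006,-0.025,0],"spin":-5.4},{"offset":[0.012,-0.05,0],"spin":-10.8},{"offset":[0.018,-0.075,0],"spin":-16.2},{"offset":[0.024,-0.1,0],"spin":-21.6},{"offset":[0.03,-0.125,0],"spin":-27},{"offset":[0.036,-0.15,0],"spin":-32.4},{"offset":[0.042,-0.175,0],"spin":-37.8},{"offset":[0.048,-0.2,0],"spin":-43.4}]'
python3 -m crank '[{"offset":[0.006,-0.025,0],"spin":-5.4},{"offset":[0.012,-0.05,0],"spin":-10.8},{"offset":[0.0175,-0.077,0],"spin":-16.6},{"offset":[0.0175,-0.077,0],"spin":-16.6},{"offset":[0.0175,-0.077,0],"spin":-16.6},{"offset":[0.0175,-0.077,0],"spin":-16.6},{"offset":[0.0175,-0.077,0],"spin":-16.6},{"offset":[0.0175,-0.077,0],"spin":-16.6}]'
```

```text
clock: 27.1
eef_pos: [560.9, 206.0, 141.5]
eef_rot: [-3.124, -0.006, 2.585]
wrist_force: [0.3, 0.1, -2.6]
finger_gap: 60.0
clock: 27.77
eef_pos: [608.5, 4.9, 140.9]
eef_rot: [-3.122, -0.007, 1.823]
wrist_force: [1.2, -0.6, -2.3]
finger_gap: 59.9
clock: 28.43
eef_pos: [625.8, -71.0, 140.9]
eef_rot: [-3.122, -0.007, 1.535]
wrist_force: [0.2, -0.8, -2.4]
finger_gap: 60.1
```

```bash
python3 -m crank '[{"offset":[0.001,0.001,-0.02],"spin":0.3},{"offset":[0.001,0.001,-0.04],"spin":0.3},{"offset":[0.001,0.001,-0.06],"spin":0.3},{"offset":[0.001,0.001,-0.08],"spin":0.3},{"offset":[0.001,0.001,-0.09],"spin":0.3},{"offset":[0.001,0.001,-0.098],"spin":0.3},{"offset":[0.001,0.001,-0.1],"spin":0.3},{"offset":[0.001,0.001,-0.1],"spin":0.3}]'
python3 -m crank '[{"offset":[0,0,-0.001],"spin":0},{"offset":[0,0,-0.0015],"spin":0},{"offset":[0,0,-0.002],"spin":0},{"offset":[0,0,-0.0025],"spin":0},{"offset":[0,0,-0.003],"spin":0},{"offset":[0,0,-0.003],"spin":0},{"offset":[0,0,-0.003],"spin":0},{"offset":[0,0,-0.003],"spin":0}]'
```

```text
clock: 29.1
eef_pos: [627.0, -69.8, 41.1]
eef_rot: [-3.122, -0.007, 1.541]
wrist_force: [-0.2, 0.1, -2.0]
finger_gap: 59.6
clock: 29.77
eef_pos: [627.1, -70.0, 38.3]
eef_rot: [-3.123, -0.006, 1.541]
wrist_force: [0.9, -2.3, -0.0]
finger_gap: 59.8
```

```bash
python3 -m crank '[{"offset":[0,0,-0.0005],"spin":0},{"offset":[0,0,-0.0005],"spin":0},{"offset":[0,0,-0.0005],"spin":0},{"offset":[0,0,-0.0005],"spin":0},{"offset":[0,0,-0.0005],"spin":0},{"offset":[0,0,0],"spin":0},{"offset":[0,0,0],"spin":0},{"offset":[0,0,0],"spin":0}]' 0.8
python3 -m crank '[{"offset":[0,0,0.02],"spin":0},{"offset":[0,0,0.05],"spin":0},{"offset":[0,0,0.085],"spin":0},{"offset":[0,0,0.11],"spin":0},{"offset":[0,0,0.11],"spin":0},{"offset":[0,0,0.11],"spin":0},{"offset":[0,0,0.11],"spin":0},{"offset":[0,0,0.11],"spin":0}]'
python3 - <<'E'
from ov import *
st()
s,p=overlay('w7.png',[626,-108.2],88.23,[(76,0,11,30,54),(38,0,11,30,54)],(180,20,500,260),2.5)
print([(np.round(a['location']).tolist(),round(a['conf'],2)) for a in manip.search_frame(p,'rod1')[:4]])
E
python3 -m crank '[{"offset":[-0.006,0.025,0],"spin":5.4},{"offset":[-0.012,0.05,0],"spin":10.8},{"offset":[-0.018,0.075,0],"spin":16.2},{"offset":[-0.024,0.1,0],"spin":21.6},{"offset":[-0.03,0.125,0],"spin":27},{"offset":[-0.036,0.15,0],"spin":32.4},{"offset":[-0.042,0.175,0],"spin":37.8},{"offset":[-0.048,0.199,0],"spin":43.4}]' 1
python3 -m crank '[{"offset":[-0.006,0.025,0],"spin":5.4},{"offset":[-0.012,0.05,0],"spin":10.8},{"offset":[-0.018,0.075,0],"spin":16.2},{"offset":[-0.024,0.1,0],"spin":21.6},{"offset":[-0.03,0.125,0],"spin":27},{"offset":[-0.036,0.15,0],"spin":32.4},{"offset":[-0.042,0.175,0],"spin":37.8},{"offset":[-0.048,0.197,0],"spin":43.2}]'
python3 -m crank '[{"offset":[0,0,-0.015],"spin":0},{"offset":[0,0,-0.026],"spin":0},{"offset":[0,0,-0.026],"spin":0},{"offset":[0,0,-0.026],"spin":0},{"offset":[0,0,-0.026],"spin":0},{"offset":[0,0,-0.026],"spin":0},{"offset":[0,0,-0.026],"spin":0},{"offset":[0,0,-0.026],"spin":0}]'
```

```text
clock: 30.43
eef_pos: [627.2, -70.0, 38.4]
eef_rot: [-3.123, -0.006, 1.541]
wrist_force: [0.1, 0.5, 0.0]
finger_gap: 75.4
clock: 31.1
eef_pos: [626.6, -69.9, 146.8]
eef_rot: [-3.12, -0.007, 1.541]
wrist_force: [-0.3, -0.2, -1.0]
finger_gap: 75.6
31.1 [626.6 -69.9 146.8] [-3.12  -0.007  1.541] [-0.3 -0.2 -1. ] 75.55691633607076 [-0.171  0.541  1.321  0.004  1.302 -0.142]
[([627.0, -30.0, 62.0], 0.68), ([629.0, -67.0, 64.0], 0.59)]
clock: 31.87
eef_pos: [578.1, 130.3, 146.3]
eef_rot: [-3.12, -0.007, 2.303]
wrist_force: [0.9, -0.5, -0.0]
finger_gap: 94.1
clock: 32.53
eef_pos: [529.3, 328.7, 145.5]
eef_rot: [-3.119, -0.008, 3.062]
wrist_force: [0.1, 0.3, 0.5]
finger_gap: 94.0
clock: 33.2
eef_pos: [529.6, 328.5, 119.9]
eef_rot: [-3.12, -0.008, 3.061]
wrist_force: [0.5, 0.3, -1.0]
finger_gap: 93.8
```

View pics/w7.png

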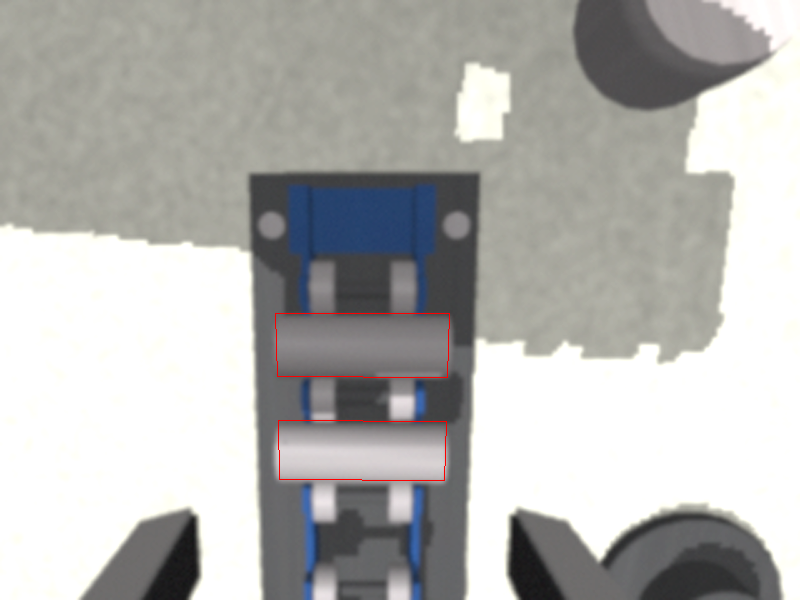

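Both rods sit on their outlines. On to rod 3.

```bash
python3 -m crank '[{"offset":[0.0018,-0.0013,-0.018],"spin":0},{"offset":[0.0018,-0.0013,-0.036],"spin":0},{"offset":[0.0018,-0.0013,-0.054],"spin":0},{"offset":[0.0018,-0.0013,-0.072],"spin":0},{"offset":[0.0018,-0.0013,-0.086],"spin":0},{"offset":[0.0018,-0.0013,-0.098],"spin":0},{"offset":[0.0018,-0.0013,-0.098],"spin":0},{"offset":[0.0018,-0.0013,-0.098],"spin":0}]'
python3 -m crank '[{"offset":[0,0,0],"spin":0},{"offset":[0,0,0],"spin":0},{"offset":[0,0,0],"spin":0},{"offset":[0,0,0],"spin":0},{"offset":[0,0,0],"spin":0},{"offset":[0,0,0],"spin":0},{"offset":[0,0,0],"spin":0},{"offset":[0,0,0],"spin":0}]' 0 25
python3 -m crank '[{"offset":[0,0,0.03],"spin":0},{"offset":[0,0,0.07],"spin":0},{"offset":[0,0,0.11],"spin":0},{"offset":[0.006,-0.026,0.12],"spin":-5},{"offset":[0.012,-0.052,0.12],"spin":-10},{"offset":[0.018,-0.078,0.12],"spin":-16},{"offset":[0.024,-0.104,0.12],"spin":-21.5},{"offset":[0.03,-0.13,0.12],"spin":-27}]'
```

```text
clock: 33.87
eef_pos: [531.5, 327.0, 21.7]
eef_rot: [-3.119, -0.008, 3.061]
wrist_force: [4.4, -1.1, -3.1]
finger_gap: 94.1
clock: 34.53
eef_pos: [531.6, 327.0, 22.0]
eef_rot: [-3.119, -0.008, 3.061]
wrist_force: [0.8, -0.4, 4.4]
finger_gap: 59.8
clock: 35.2
eef_pos: [561.2, 195.7, 141.5]
eef_rot: [-3.118, -0.009, 2.585]
wrist_force: [1.1, 0.5, -2.7]
finger_gap: 60.0
```

```bash
python3 -m crank '[{"offset":[0.006,-0.0275,0],"spin":-5.4},{"offset":[0.012,-0.055,0],"spin":-10.8},{"offset":[0.018,-0.0825,0],"spin":-16.2},{"offset":[0.024,-0.11,0],"spin":-21.6},{"offset":[0.03,-0.1375,0],"spin":-27},{"offset":[0.036,-0.165,0],"spin":-32.4},{"offset":[0.042,-0.1925,0],"spin":-37.8},{"offset":[0.048,-0.22,0],"spin":-43.4}]'
python3 -m crank '[{"offset":[0.006,-0.028,0],"spin":-5.4},{"offset":[0.012,-0.056,0],"spin":-10.8},{"offset":[0.0174,-0.083,0],"spin":-16.4},{"offset":[0.0174,-0.083,0],"spin":-16.4},{"offset":[0.0174,-0.083,0],"spin":-16.4},{"offset":[0.0174,-0.083,0],"spin":-16.4},{"offset":[0.0174,-0.083,0],"spin":-16.4},{"offset":[0.0174,-0.083,0],"spin":-16.4}]'
```

```text
clock: 35.87
eef_pos: [608.7, -25.5, 140.8]
eef_rot: [-3.116, -0.01, 1.824]
wrist_force: [0.9, 0.3, -1.8]
finger_gap: 59.8
clock: 36.53
eef_pos: [626.0, -107.4, 140.7]
eef_rot: [-3.116, -0.01, 1.539]
wrist_force: [-0.1, 0.6, -1.5]
finger_gap: 59.8
```

```bash
python3 -m crank '[{"offset":[0,-0.001,-0.02],"spin":0},{"offset":[0,-0.001,-0.04],"spin":0},{"offset":[0,-0.001,-0.06],"spin":0},{"offset":[0,-0.001,-0.08],"spin":0},{"offset":[0,-0.001,-0.09],"spin":0},{"offset":[0,-0.001,-0.098],"spin":0},{"offset":[0,-0.001,-0.1],"spin":0},{"offset":[0,-0.001,-0.1],"spin":0}]'
python3 -m crank '[{"offset":[0,0,-0.001],"spin":0},{"offset":[0,0,-0.0015],"spin":0},{"offset":[0,0,-0.002],"spin":0},{"offset":[0,0,-0.0025],"spin":0},{"offset":[0,0,-0.003],"spin":0},{"offset":[0,0,-0.003],"spin":0},{"offset":[0,0,-0.003],"spin":0},{"offset":[0,0,-0.003],"spin":0}]'
```

```text
clock: 37.2
eef_pos: [626.1, -108.1, 41.0]
eef_rot: [-3.116, -0.01, 1.54]
wrist_force: [-1.0, -0.3, -2.2]
finger_gap: 59.6
clock: 37.87
eef_pos: [626.3, -108.0, 38.2]
eef_rot: [-3.117, -0.01, 1.54]
wrist_force: [1.6, 2.1, -0.8]
finger_gap: 59.8
```

```bash
python3 -m crank '[{"offset":[0,0,-0.0005],"spin":0},{"offset":[0,0,-0.0005],"spin":0},{"offset":[0,0,-0.0005],"spin":0},{"offset":[0,0,-0.0005],"spin":0},{"offset":[0,0,-0.0005],"spin":0},{"offset":[0,0,0],"spin":0},{"offset":[0,0,0],"spin":0},{"offset":[0,0,0],"spin":0}]' 0.8
python3 -m crank '[{"offset":[0,0,0.02],"spin":0},{"offset":[0,0,0.05],"spin":0},{"offset":[0,0,0.085],"spin":0},{"offset":[0,0,0.11],"spin":0},{"offset":[0,0,0.11],"spin":0},{"offset":[0,0,0.11],"spin":0},{"offset":[0,0,0.11],"spin":0},{"offset":[0,0,0.11],"spin":0}]'
python3 - <<'E'
from ov import *
s,p=overlay('w8.png',[626,-108.2],88.23,[(76,0,11,30,54),(38,0,11,30,54),(0,0,11,30,54)],(180,20,500,260),2.5)
print([(np.round(a['location']).tolist(),round(a['conf'],2)) for a in manip.search_frame(p,'rod1')[:4]])
E
python3 -m crank '[{"offset":[-0.006,0.0275,0],"spin":5.4},{"offset":[-0.012,0.055,0],"spin":10.8},{"offset":[-0.018,0.0825,0],"spin":16.2},{"offset":[-0.024,0.11,0],"spin":21.6},{"offset":[-0.03,0.1375,0],"spin":27},{"offset":[-0.036,0.165,0],"spin":32.4},{"offset":[-0.042,0.1925,0],"spin":37.8},{"offset":[-0.048,0.22,0],"spin":43.4}]' 1
python3 -m crank '[{"offset":[-0.006,0.027,0],"spin":5.4},{"offset":[-0.012,0.054,0],"spin":10.8},{"offset":[-0.018,0.081,0],"spin":16.2},{"offset":[-0.024,0.108,0],"spin":21.6},{"offset":[-0.03,0.135,0],"spin":27},{"offset":[-0.036,0.162,0],"spin":32.4},{"offset":[-0.042,0.189,0],"spin":37.8},{"offset":[-0.047,0.214,0],"spin":43.3}]'
python3 -m crank '[{"offset":[0,0,-0.015],"spin":0},{"offset":[0,0,-0.026],"spin":0},{"offset":[0,0,-0.026],"spin":0},{"offset":[0,0,-0.026],"spin":0},{"offset":[0,0,-0.026],"spin":0},{"offset":[0,0,-0.026],"spin":0},{"offset":[0,0,-0.026],"spin":0},{"offset":[0,0,-0.026],"spin":0}]'
```

```text
clock: 38.53
eef_pos: [626.3, -108.0, 38.2]
eef_rot: [-3.117, -0.01, 1.54]
wrist_force: [0.3, -0.7, -0.3]
finger_gap: 75.1
clock: 39.2
eef_pos: [625.8, -107.9, 146.6]
eef_rot: [-3.114, -0.011, 1.54]
wrist_force: [-0.0, 0.1, 0.8]
finger_gap: 75.2
[([626.0, -32.0, 62.0], 0.83), ([627.0, -106.0, 65.0], 0.69), ([628.0, -69.0, 63.0], 0.65), ([682.0, -314.0, 14.0], 0.37)]
clock: 39.97
eef_pos: [577.2, 113.3, 146.2]
eef_rot: [-3.114, -0.011, 2.302]
wrist_force: [0.2, 0.1, 0.3]
finger_gap: 94.2
clock: 40.63
eef_pos: [529.4, 328.7, 145.4]
eef_rot: [-3.113, -0.012, 3.062]
wrist_force: [0.3, -0.5, 0.4]
finger_gap: 93.8
clock: 41.3
eef_pos: [529.7, 328.5, 119.9]
eef_rot: [-3.113, -0.012, 3.062]
wrist_force: [-0.2, -0.5, 0.2]
finger_gap: 94.3
```

```bash
python3 -m crank '[{"offset":[0.0018,-0.0013,-0.018],"spin":0},{"offset":[0.0018,-0.0013,-0.036],"spin":0},{"offset":[0.0018,-0.0013,-0.054],"spin":0},{"offset":[0.0018,-0.0013,-0.072],"spin":0},{"offset":[0.0018,-0.0013,-0.086],"spin":0},{"offset":[0.0018,-0.0013,-0.098],"spin":0},{"offset":[0.0018,-0.0013,-0.098],"spin":0},{"offset":[0.0018,-0.0013,-0.098],"spin":0}]'
python3 -m crank '[{"offset":[0,0,0],"spin":0},{"offset":[0,0,0],"spin":0},{"offset":[0,0,0],"spin":0},{"offset":[0,0,0],"spin":0},{"offset":[0,0,0],"spin":0},{"offset":[0,0,0],"spin":0},{"offset":[0,0,0],"spin":0},{"offset":[0,0,0],"spin":0}]' 0 25
python3 -m crank '[{"offset":[0,0,0.03],"spin":0},{"offset":[0,0,0.07],"spin":0},{"offset":[0,0,0.11],"spin":0},{"offset":[0.006,-0.028,0.12],"spin":-5},{"offset":[0.012,-0.056,0.12],"spin":-10},{"offset":[0.018,-0.084,0.12],"spin":-16},{"offset":[0.024,-0.112,0.12],"spin":-21.5},{"offset":[0.03,-0.14,0.12],"spin":-27}]'
```

```text
clock: 41.97
eef_pos: [531.6, 327.0, 21.6]
eef_rot: [-3.113, -0.012, 3.062]
wrist_force: [5.0, -0.9, -2.8]
finger_gap: 94.0
clock: 42.63
eef_pos: [531.8, 327.0, 22.0]
eef_rot: [-3.113, -0.011, 3.062]
wrist_force: [0.6, 0.5, 3.6]
finger_gap: 60.0
clock: 43.3
eef_pos: [561.2, 185.6, 141.4]
eef_rot: [-3.112, -0.013, 2.586]
wrist_force: [1.0, -0.4, -2.0]
finger_gap: 59.9
```

```bash
python3 -m crank '[{"offset":[0.006,-0.03,0],"spin":-5.4},{"offset":[0.012,-0.06,0],"spin":-10.8},{"offset":[0.018,-0.09,0],"spin":-16.2},{"offset":[0.024,-0.12,0],"spin":-21.6},{"offset":[0.03,-0.15,0],"spin":-27},{"offset":[0.036,-0.18,0],"spin":-32.4},{"offset":[0.042,-0.21,0],"spin":-37.8},{"offset":[0.046,-0.24,0],"spin":-43.4}]'
python3 -m crank '[{"offset":[0.006,-0.03,0],"spin":-5.4},{"offset":[0.012,-0.06,0],"spin":-10.8},{"offset":[0.0172,-0.0915,0],"spin":-16.4},{"offset":[0.0172,-0.0915,0],"spin":-16.4},{"offset":[0.0172,-0.0915,0],"spin":-16.4},{"offset":[0.0172,-0.0915,0],"spin":-16.4},{"offset":[0.0172,-0.0915,0],"spin":-16.4},{"offset":[0.0172,-0.0915,0],"spin":-16.4}]'
```

```text
clock: 43.97
eef_pos: [606.9, -55.7, 140.7]
eef_rot: [-3.11, -0.013, 1.824]
wrist_force: [0.3, -0.4, -1.7]
finger_gap: 59.8
clock: 44.63
eef_pos: [624.0, -146.1, 140.7]
eef_rot: [-3.11, -0.014, 1.54]
wrist_force: [0.2, 0.5, -1.8]
finger_gap: 60.3
```

```bash
python3 -m crank '[{"offset":[0.0005,0,-0.02],"spin":0},{"offset":[0.0005,0,-0.04],"spin":0},{"offset":[0.0005,0,-0.06],"spin":0},{"offset":[0.0005,0,-0.08],"spin":0},{"offset":[0.0005,0,-0.09],"spin":0},{"offset":[0.0005,0,-0.098],"spin":0},{"offset":[0.0005,0,-0.1],"spin":0},{"offset":[0.0005,0,-0.1],"spin":0}]'
python3 -m crank '[{"offset":[0,0,-0.001],"spin":0},{"offset":[0,0,-0.0015],"spin":0},{"offset":[0,0,-0.002],"spin":0},{"offset":[0,0,-0.0025],"spin":0},{"offset":[0,0,-0.003],"spin":0},{"offset":[0,0,-0.003],"spin":0},{"offset":[0,0,-0.003],"spin":0},{"offset":[0,0,-0.003],"spin":0}]'
```

```text
clock: 45.3
eef_pos: [624.7, -145.9, 41.0]
eef_rot: [-3.11, -0.014, 1.54]
wrist_force: [0.8, -0.1, -2.2]
finger_gap: 59.8
clock: 45.97
eef_pos: [624.8, -145.8, 38.1]
eef_rot: [-3.11, -0.014, 1.54]
wrist_force: [-0.3, 0.9, -0.8]
finger_gap: 59.6
```

```bash
python3 -m crank '[{"offset":[0,0,-0.0005],"spin":0},{"offset":[0,0,-0.0005],"spin":0},{"offset":[0,0,-0.0005],"spin":0},{"offset":[0,0,-0.0005],"spin":0},{"offset":[0,0,-0.0005],"spin":0},{"offset":[0,0,0],"spin":0},{"offset":[0,0,0],"spin":0},{"offset":[0,0,0],"spin":0}]' 0.8
python3 -m crank '[{"offset":[0,0,0.02],"spin":0},{"offset":[0,0,0.05],"spin":0},{"offset":[0,0,0.085],"spin":0},{"offset":[0,0,0.12],"spin":0},{"offset":[0,0,0.15],"spin":0},{"offset":[0,0,0.18],"spin":0},{"offset":[0,0,0.21],"spin":0},{"offset":[0,0,0.21],"spin":0}]'
python3 -m crank '[{"offset":[-0.02,0.03,0],"spin":0},{"offset":[-0.04,0.06,0],"spin":0},{"offset":[-0.06,0.09,0],"spin":0},{"offset":[-0.08,0.12,0],"spin":0},{"offset":[-0.1,0.12,0],"spin":0},{"offset":[-0.1,0.12,0],"spin":0},{"offset":[-0.1,0.12,0],"spin":0},{"offset":[-0.1,0.12,0],"spin":0}]' 0.6
python3 - <<'E'
from ov import *
st()
s,p=overlay('w9.png',[626,-108.2],88.23,[(x,0,11,30,54) for x in (-38,0,38,76)])
cv2.imwrite('pics/w9raw.png',p['pixels'][:,:,::-1])
for n in ['rod1','keeper']: print([(np.round(a['location']).tolist(),round(a['conf'],2)) for a in manip.search_frame(p,n)[:6]])
rect(s,p,'keeper',8)
s,p=snap('top'); rect(s,p,'keeper',8)
for n in ['keeper','rod1']: print([(np.round(a['location']).tolist(),round(a['conf'],2)) for a in manip.search_frame(p,n)[:5]])
E
```

```text
clock: 46.63
eef_pos: [624.8, -145.8, 38.2]
eef_rot: [-3.11, -0.014, 1.54]
wrist_force: [-0.8, -0.2, -0.4]
finger_gap: 74.9
clock: 47.3
eef_pos: [626.2, -146.2, 255.0]
eef_rot: [-3.119, -0.011, 1.54]
wrist_force: [0.3, -0.9, 1.0]
finger_gap: 75.6
clock: 47.97
eef_pos: [526.7, -26.5, 255.0]
eef_rot: [-3.12, -0.011, 1.54]
wrist_force: [0.3, 0.5, 0.4]
finger_gap: 56.7
47.9667 [526.7 -26.5 255. ] [-3.12  -0.011  1.54 ] [0.3 0.5 0.4] 56.721646624412315 [-0.124  0.229  1.496  0.009  1.44  -0.095]
[([624.0, -33.0, 63.0], 0.89), ([650.0, -141.0, 59.0], 0.73), ([627.0, -68.0, 63.0], 0.72), ([638.0, -106.0, 62.0], 0.56)]
[([431.0, 15.0, 12.0], 0.67)]
keeper 0.61 c [424.2   3.3] size 259.0 31.5 long-axis deg 83.1 mean [427.4  14.7]
keeper 0.79 c [435.7  81.7] size 100.4 24.3 long-axis deg 82.6 mean [435.6  81.4]
[([435.0, 78.0, 8.0], 0.8)]
[([636.0, -146.0, 66.0], 0.68)]
```

View pics/w9.png

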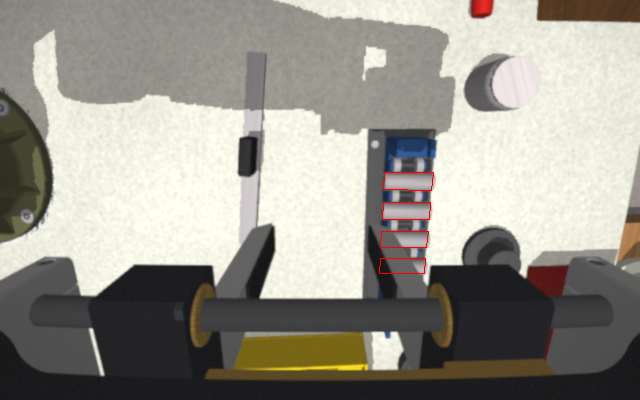

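All four rods lie on their predicted outlines. The keeper is unmoved at about (425,2), with its handle at px (247,157). I'll approach it.

```bash
python3 -m crank '[{"offset":[-0.025,0.007,-0.02],"spin":-1.5},{"offset":[-0.05,0.014,-0.04],"spin":-3},{"offset":[-0.075,0.021,-0.06],"spin":-5.5},{"offset":[-0.1,0.028,-0.08],"spin":-5.5},{"offset":[-0.102,0.028,-0.08],"spin":-5.5},{"offset":[-0.102,0.028,-0.08],"spin":-5.5},{"offset":[-0.102,0.028,-0.08],"spin":-5.5},{"offset":[-0.102,0.028,-0.08],"spin":-5.5}]'
python3 - <<'E'
from ov import *
st()
s,p=overlay('w10.png',[425,2],82.7,[(0,0,132,12,8),(0,0,25,9,42),(0,0,25,9,8)],(160,20,480,260),2.5)
E
```

```text
clock: 49.03
eef_pos: [425.7, 1.4, 175.8]
eef_rot: [-3.121, -0.011, 1.444]
wrist_force: [0.7, -0.7, 0.2]
finger_gap: 56.6
49.0333 [425.7   1.4 175.8] [-3.121 -0.011  1.444] [ 0.7 -0.7  0.2] 56.57245383723027 [-0.091  0.061  1.875  0.013  1.225  0.032]
```

View pics/w10.png

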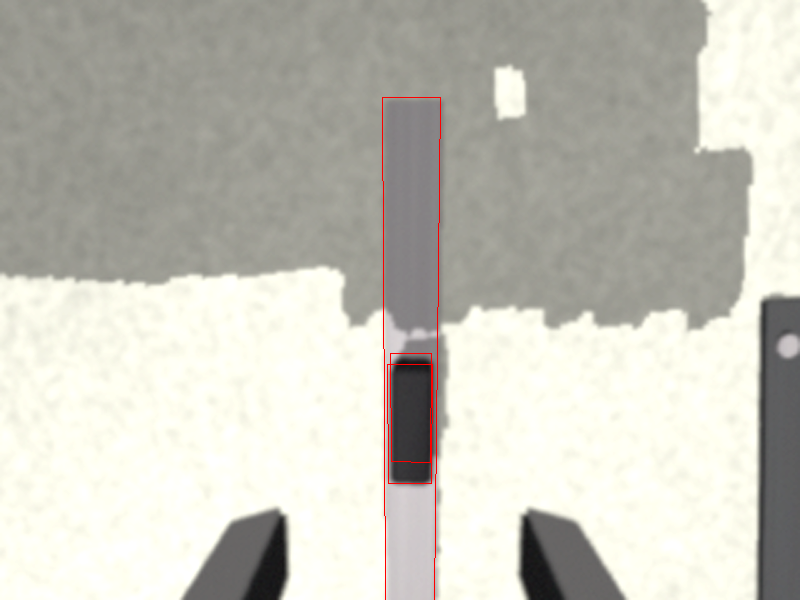

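The predicted outlines match the keeper and its handle. Next I grasp it.

```bash
python3 -m crank '[{"offset":[-0.0005,0.0005,-0.025],"spin":0},{"offset":[-0.0005,0.0005,-0.05],"spin":0},{"offset":[-0.0005,0.0005,-0.08],"spin":0},{"offset":[-0.0005,0.0005,-0.11],"spin":0},{"offset":[-0.0005,0.0005,-0.135],"spin":0},{"offset":[-0.0005,0.0005,-0.15],"spin":0},{"offset":[-0.0005,0.0005,-0.15],"spin":0},{"offset":[-0.0005,0.0005,-0.15],"spin":0}]'
```

```text
clock: 49.75
eef_pos: [425.5, 1.8, 25.7]
eef_rot: [-3.12, -0.011, 1.444]
wrist_force: [0.1, 0.8, 0.1]
finger_gap: 57.0
```

```bash
python3 -m crank '[{"offset":[0,0,-0.006],"spin":0},{"offset":[0,0,-0.012],"spin":0},{"offset":[0,0,-0.012],"spin":0},{"offset":[0,0,-0.012],"spin":0},{"offset":[0,0,-0.012],"spin":0},{"offset":[0,0,-0.012],"spin":0},{"offset":[0,0,-0.012],"spin":0},{"offset":[0,0,-0.012],"spin":0}]'
python3 -m crank '[{"offset":[0,0,0],"spin":0},{"offset":[0,0,0],"spin":0},{"offset":[0,0,0],"spin":0},{"offset":[0,0,0],"spin":0},{"offset":[0,0,0],"spin":0},{"offset":[0,0,0],"spin":0},{"offset":[0,0,0],"spin":0},{"offset":[0,0,0],"spin":0}]' 0 40
```

```text
clock: 50.42
eef_pos: [425.6, 1.8, 13.9]
eef_rot: [-3.12, -0.011, 1.444]
wrist_force: [-1.4, -0.6, -0.3]
finger_gap: 56.3
clock: 51.08
eef_pos: [425.9, 1.7, 14.1]
eef_rot: [-3.121, -0.011, 1.444]
wrist_force: [1.3, -0.9, 1.4]
finger_gap: 17.7
```

```bash
python3 -m crank '[{"offset":[0,0,0.02],"spin":0},{"offset":[0,0,0.05],"spin":0},{"offset":[0,0,0.08],"spin":0},{"offset":[0,0,0.11],"spin":0},{"offset":[0,0,0.14],"spin":0},{"offset":[0.02,-0.011,0.14],"spin":2},{"offset":[0.04,-0.022,0.14],"spin":4},{"offset":[0.06,-0.033,0.14],"spin":5.5}]'
python3 -m crank '[{"offset":[0.025,-0.014,0],"spin":0},{"offset":[0.05,-0.028,0],"spin":0},{"offset":[0.075,-0.042,0],"spin":0},{"offset":[0.1,-0.056,0],"spin":0},{"offset":[0.125,-0.07,0],"spin":0},{"offset":[0.14,-0.077,0],"spin":0},{"offset":[0.14,-0.077,0],"spin":0},{"offset":[0.14,-0.077,0],"spin":0}]'
python3 - <<'E'
from ov import *
st()
s,p=overlay('w11.png',[626,-108.2],88.23,[(118,0,20,16,82),(118,0,20,16,68)],(160,20,480,260),2.5)
E
```

```text
clock: 51.75
eef_pos: [486.4, -31.6, 154.1]
eef_rot: [-3.121, -0.011, 1.542]
wrist_force: [0.2, -0.7, -4.1]
finger_gap: 17.7
clock: 52.42
eef_pos: [625.9, -108.7, 152.6]
eef_rot: [-3.118, -0.012, 1.542]
wrist_force: [-0.3, -0.4, -4.7]
finger_gap: 17.9
52.4167 [ 625.9 -108.7  152.6] [-3.118 -0.012  1.542] [-0.3 -0.4 -4.7] 17.876313487496517 [-0.233  0.548  1.296  0.007  1.323 -0.205]
```

View pics/w11.png

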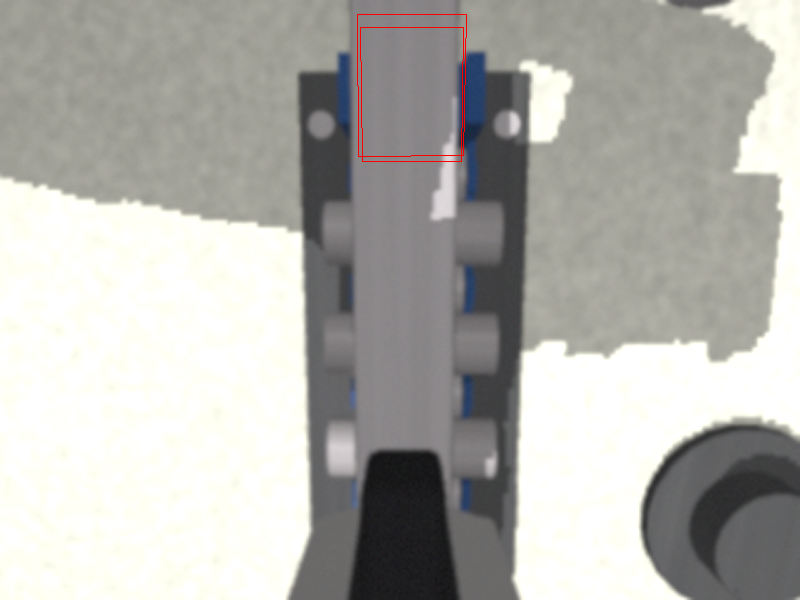

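The keeper is square over the bed, with the post slot at cols 358–466 and the bar inside it. Allowing for parallax and tilt it is about 1 mm towards -x, so I shift +1 mm and lower.

```bash
python3 -m crank '[{"offset":[0.001,0.0005,-0.012],"spin":0},{"offset":[0.001,0.0005,-0.025],"spin":0},{"offset":[0.001,0.0005,-0.038],"spin":0},{"offset":[0.001,0.0005,-0.048],"spin":0},{"offset":[0.001,0.0005,-0.056],"spin":0},{"offset":[0.001,0.0005,-0.061],"spin":0},{"offset":[0.001,0.0005,-0.064],"spin":0},{"offset":[0.001,0.0005,-0.064],"spin":0}]'
```

```text
clock: 53.13
eef_pos: [626.5, -107.8, 88.4]
eef_rot: [-3.118, -0.012, 1.542]
wrist_force: [-0.5, 0.1, -4.2]
finger_gap: 17.4
```

```bash
python3 -m crank '[{"offset":[0,0,-0.001],"spin":0},{"offset":[0,0,-0.002],"spin":0},{"offset":[0,0,-0.003],"spin":0},{"offset":[0,0,-0.004],"spin":0},{"offset":[0,0,-0.0045],"spin":0},{"offset":[0,0,-0.0045],"spin":0},{"offset":[0,0,-0.0045],"spin":0},{"offset":[0,0,-0.0045],"spin":0}]'
```

```text
clock: 53.8
eef_pos: [626.5, -107.9, 84.0]
eef_rot: [-3.118, -0.012, 1.542]
wrist_force: [-0.7, -0.0, -4.4]
finger_gap: 17.5
```

```bash
python3 -m crank '[{"offset":[0,0,-0.0005],"spin":0},{"offset":[0,0,-0.001],"spin":0},{"offset":[0,0,-0.0015],"spin":0},{"offset":[0,0,-0.002],"spin":0},{"offset":[0,0,-0.002],"spin":0},{"offset":[0,0,-0.002],"spin":0},{"offset":[0,0,-0.002],"spin":0},{"offset":[0,0,-0.002],"spin":0}]'
```

```text
clock: 54.47
eef_pos: [626.5, -107.8, 82.2]
eef_rot: [-3.118, -0.012, 1.542]
wrist_force: [-1.4, 0.6, -0.6]
finger_gap: 17.7
```

```bash
python3 -m crank '[{"offset":[0,0,-0.0005],"spin":0},{"offset":[0,0,-0.0005],"spin":0},{"offset":[0,0,-0.0005],"spin":0},{"offset":[0,0,-0.0005],"spin":0},{"offset":[0,0,0],"spin":0},{"offset":[0,0,0],"spin":0},{"offset":[0,0,0],"spin":0},{"offset":[0,0,0],"spin":0}]' 0.45
python3 -m crank '[{"offset":[0,0,0.015],"spin":0},{"offset":[0,0,0.035],"spin":0},{"offset":[0,0,0.06],"spin":0},{"offset":[0,0,0.09],"spin":0},{"offset":[0,0,0.12],"spin":0},{"offset":[0,0,0.15],"spin":0},{"offset":[0,0,0.17],"spin":0},{"offset":[0,0,0.17],"spin":0}]'
python3 - <<'E'
from ov import *
st()
s,p=overlay('w12.png',[626,-108.2],88.23,[(0,0,132,12,76),(0,0,25,9,110)]+[(x,0,11,30,54) for x in (-38,0,38,76)],(160,0,480,240),2.5)
rect(s,p,'keeper',76)
s,p=snap('side')
i=cv2.resize(p['pixels'][150:320,240:460,::-1],None,fx=3.4,fy=3.4,interpolation=cv2.INTER_CUBIC); cv2.imwrite('pics/side12.png',i)
s,p=snap('top')
for n in ['wrench','screwdriver','tin','coupling','collar','gauge_block','old_roller1']: print(n,[(np.round(a['location']).tolist(),round(a['conf'],2)) for a in manip.search_frame(p,n)[:2]])
E
```

```text
clock: 55.13
eef_pos: [626.6, -107.8, 82.2]
eef_rot: [-3.118, -0.012, 1.542]
wrist_force: [-0.2, 0.5, 0.1]
finger_gap: 42.3
clock: 55.8
eef_pos: [627.7, -108.1, 257.4]
eef_rot: [-3.126, -0.011, 1.542]
wrist_force: [0.5, -0.6, 0.2]
finger_gap: 42.0
55.8 [ 627.7 -108.1  257.4] [-3.126 -0.011  1.542] [ 0.5 -0.6  0.2] 42.002127930825345 [-0.231  0.482  1.152  0.007  1.525 -0.203]
keeper 0.62 c [ 626.3 -107.8] size 263.4 24.7 long-axis deg 88.9 mean [626.7 -98.8]
wrench [([320.0, 306.0, 7.0], 0.81), ([552.0, 320.0, 92.0], 0.28)]
screwdriver [([719.0, 221.0, 23.0], 0.69)]
tin [([734.0, 76.0, 75.0], 0.91)]
coupling []
collar [([676.0, -363.0, 17.0], 0.96)]
gauge_block [([574.0, 461.0, 32.0], 0.58), ([615.0, -15.0, 10.0], 0.57)]
old_roller1 [([501.0, -360.0, 47.0], 0.85), ([389.0, -358.0, 43.0], 0.7)]
```

View pics/w12.png

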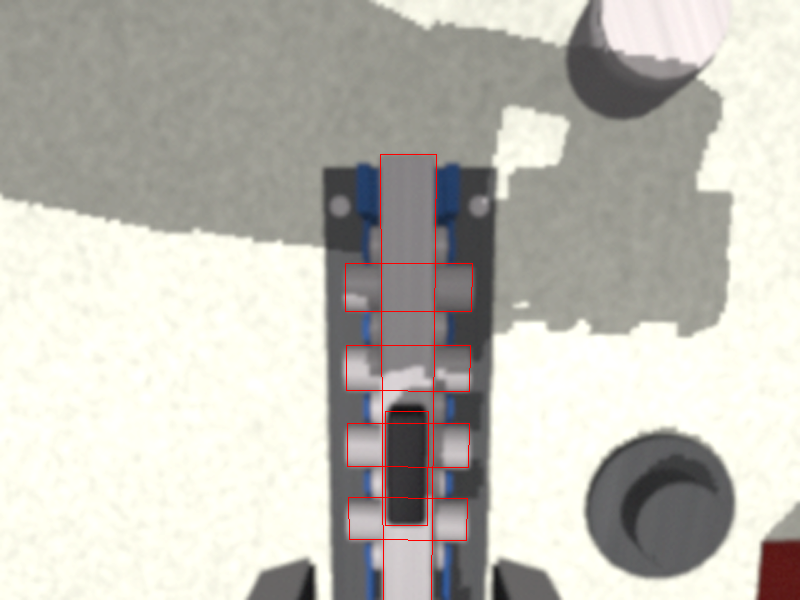

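View pics/side12.png

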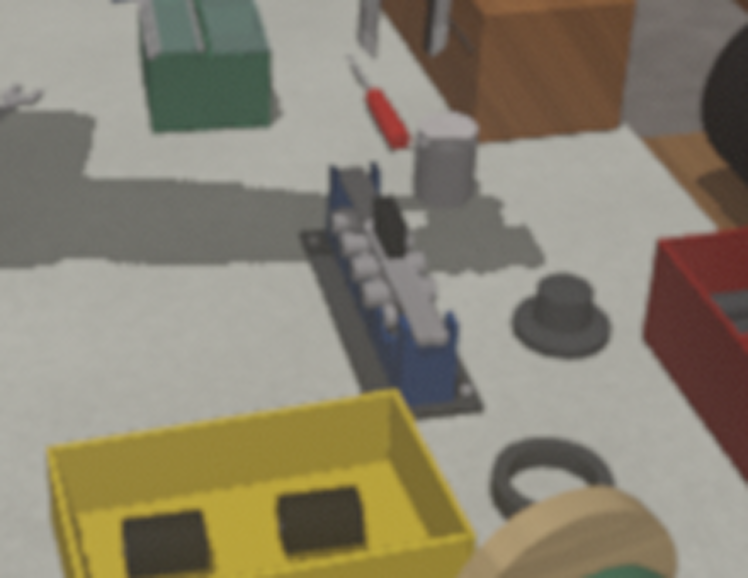

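The wrist view shows the keeper on its predicted outline, with all four rods on theirs. The side view shows it flat in both posts and both rollers in the crate. Handing in.

```bash
python3 -c "
from cell import manip
print(manip.sign_off())"
```

```text
the job is handed in; nothing more can be done
None
```

The job is done and handed in, at about 56 s on the robot's clock; sign-off gives no verdict.

- **Rollers:** both black rollers went into the yellow crate, and the last top and side pictures show them lying there.
- **Rods:** all four came out through the flap. Each was lowered until it touched the wheels, in the valleys at +76, +38, 0 and -38 mm, and lies on its predicted outline.
- **Keeper:** it lies flat in both end-post slots. It measures within about 1 mm of centre and about 0.7° off the bed's line.
- **Robot:** the fingers were open and well clear at the end, with no force on the wrist.

**Checks that disagreed or fell short:**
- The last top picture put the collar about 10 mm from where the first one did. The arm never went near it, so I take this as network error.
- The coupling was not found in that last top picture, but it shows standing in the last wrist and side pictures.
- The tool drifted to about 1.8° off vertical over the run, with no effect that I could see on the placings.

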